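# Fetch the spice tins from under the riser and line them up

### The arm

A 6-joint arm with a two-finger parallel gripper is mounted at the origin on the work surface. World frame = base frame: x ahead of the robot, y to its left, z up, the work surface at z = 0. Lengths are in mm, angles in rad, forces in N, time in s.
With the tool pointing down it reaches from about 350 to 775 mm from the base axis. Payload 7.3 kg.
Tool frame: the origin (TCP) lies at the very end of the fingers, on their centre line; the grasp point (between the pads) lies bot.grip_point_offset behind it (bot.grip_point_offset is the distance from the TCP to the grasp point, in mm); z points along the fingers, y is the line along which they close (so a half turn about z gives the same grasp; the last joint's range is limited). The gripper opens to 92 mm and grips with 3 to 60 N. Pads are 19 mm wide; open, the fingers measure 130 mm over their backs; the gripper's body (75 mm by 190 mm) begins 47 mm behind the grasp point.
Start: joints at [-1.385, 0.342, 1.524, -0, 1.275, -0.146], TCP at [171.039, -496.377, 226.741] pointing down, gripper open.
Joint ranges: [-2.53, 2.53], [-0.77, 2.02], [0.04, 2.7], [-1, 4.14], [0.28, 2.66], [-3.11, 3.11]. Speed limits (rad/s): [2.57, 2.57, 3.14, 3.14, 3.14, 3.14].

### API

Orientations are given as [roll, pitch, yaw] about the fixed x, y, z axes, in that order (R = Rz(yaw) Ry(pitch) Rx(roll)).
In Python, from plant import bot gives the robot as it stands. The module is installed in compiled form; this text tells all that it offers.
- The arm moves only by the tool carry_out, never from a script. Its argument "plan" is a list of rows, each an object of numbers: "tx", "ty", "tz": the shift along the world's x, y, z in mm; "rx", "ry", "rz": the turn, a rotation vector about the world's x, y, z in rad. A call has 1 to 12 rows; each row shifts and turns the commanded pose from where the row before left it; what a row does not reach is not made up. A row lasts 1/10 s, in which the tool goes at most 50 mm and 8.59 degrees, less where a joint would pass 70% of its speed; a pose out of reach is approached as far as the arm can. A call with a gripper value outside its range is refused whole. "gripper" is the closure, from 0 (fully open) to 1 (shut), set as the call begins (left out, the last holds). The fingers move at their own pace and stop on an object; the grip force is fixed at half the most. Time passes only in rows, so rows that do not move let the fingers close. It gives the time, the measured TCP pose, the force, the opening and the grip force at its end, in the units of the state.
- bot.get_obs(): the state, without advancing time (a new reading comes with each control period).
- bot.capture(name): name is "scene" or "top" or "wrist"; returns the picture (480x640x3 uint8, red, green, blue); there is no depth.
- bot.camera_model(name): a dict with "camera_matrix" (3x3 intrinsics, pixels), "R" (3x3) and "t" (3): a world point X has camera coordinates R X + t. Camera axes: x right, y down, z forward; pixel columns grow to the right and rows downward; lengths in mm; the calibration is good to about 2 mm. A picture is of the moment at which its call begins: read the wrist's pose just before it. camera_model takes no time and is no camera call; for the wrist camera it gives the pose at the moment of the call.
- bot.close_job(): hands the job in; it is judged then, once.
The state is a dict: "time": time; "joint_positions": joint angles; "dq": joint speeds; "tau": joint torques, N m; "tool_pos": TCP position; "tcp_rot": TCP orientation; "contact_force": force on the tool from outside, world axes, zero at the start; "moment": the same for the moment, N m; "grip_width": finger opening in mm; "finger_force": force on a finger pad.
Only numpy, scipy, OpenCV 4.12 (cv2) and the standard library are available. Lean on these libraries where they do the work, as an engineer would, in place of code of your own. Each camera call takes 0.05 s, during which the arm holds its last target. There are 200 camera calls.

### The job

Some spice tins have got pushed under the clear riser: take the reacher by its grip, squeeze its trigger to catch each of those tins between the jaws, draw them out, and lay the reacher back along the middle of its grey mat. Line up all the tins that are there, also those loose on the counter, in one even row: one tin squarely in each outlined square of the blue mat, beginning at the end with the black dot and leaving no square empty between them. Their lids are loose, so slide the tins along the counter instead of lifting them, never reach under the riser with your fingers, and leave the mug and the jar alone.

Things in the scene. Friction and masses are not known exactly. Their poses are not given: they have to be found in the camera images.
- mouth (a point): Clear plastic riser (low shelf on the counter): point on the counter at the middle of its open mouth. x points level into the gap, y along the mouth, z up. Gap 310 wide, 75 high, 172 deep; top and walls 8 thick (top face 83 above the counter), closed at both ends and back. Place and direction vary; the mouth faces about -y (the robot's right).
- reacher_grip (a point): Reacher, a loose grabbing tool, 0.33 kg, lying flat: centre of its grip, 37 above its underside. x points along the shaft to the jaws, z up. Fixed orange plate on the -y side, red trigger plate on +y: both upright, 60 long, from 14 to 60 above the counter, 10 thick, 56 over the outer faces, 42 squeezed. Black floor below 12 high. Grip across the plates from above.
- reacher_jaws (a point): Middle between the jaw pads, 190 ahead of reacher_grip, 21 above the underside. Jaws: upright black plates, 62 long (33 behind to 29 ahead of this point), 5 thick, 8 to 34 above the counter. They stay parallel, 86 apart inside (96 outside) when open, 44 inside with the trigger fully in: 3 mm closer per mm of trigger. A cross bar 96 wide ends 31 behind this point.
- reacher_mid (a point): Middle of the reacher, 70 ahead of reacher_grip along its x axis, 20 above its underside. The tool reaches 32 behind reacher_grip and 219 ahead of it.
- trigger (a joint): Travel of the red trigger: 0 free (jaws open), 0.014 m fully in, about 0.0133 when the jaws hold a tin. A spring pushes it out with 8 N at rest, 12 N fully in: fingers set to about 53 mm apart carry the tool with open jaws, a tighter grip (20 N or more) shuts them. Let go, it opens by itself.
- rest (a point): Centre of the grey rest mat, flat on the counter (1 thick, drawn only, no step), 300 long along its x by 115 wide. The reacher starts on it, its x along the mat's x axis and its reacher_mid near the centre.
- tin_a_mid (a point): Centre (21 above the counter) of a square spice tin with a red lid, 46 x 46 x 42 high, about 0.12 kg. Axes along its sides, z up. Starts deep under the riser, if present.
- tin_b_mid (a point): Centre (21 above the counter) of a square spice tin with a green lid, 46 x 46 x 42 high, about 0.12 kg. Axes along its sides, z up. Starts deep under the riser, if present.
- tin_c_mid (a point): Centre (21 above the counter) of a square spice tin with a yellow lid, 46 x 46 x 42 high, about 0.12 kg. Axes along its sides, z up. Starts loose on the open counter, if present.
- tin_d_mid (a point): Centre (21 above the counter) of a square spice tin with a black lid, 46 x 46 x 42 high, about 0.12 kg. Axes along its sides, z up. Starts loose on the open counter, if present.
- tin_e_mid (a point): Centre (21 above the counter) of a square spice tin with a blue lid, 46 x 46 x 42 high, about 0.12 kg. Axes along its sides, z up. Starts loose on the open counter, if present.
- slot1 (a point): Centre of outlined square 1 on the blue row mat, counted from the end with the black dot (this point is on the counter; the mat is flat, drawn only, no step). Squares are 68 apart along the mat's x axis, which leads away from the dot; the white outline is 58 outside, 50 inside.
- slot2 (a point): Centre of outlined square 2 on the blue row mat, counted from the end with the black dot (this point is on the counter; the mat is flat, drawn only, no step). Squares are 68 apart along the mat's x axis, which leads away from the dot; the white outline is 58 outside, 50 inside.
- slot3 (a point): Centre of outlined square 3 on the blue row mat, counted from the end with the black dot (this point is on the counter; the mat is flat, drawn only, no step). Squares are 68 apart along the mat's x axis, which leads away from the dot; the white outline is 58 outside, 50 inside.
- slot4 (a point): Centre of outlined square 4 on the blue row mat, counted from the end with the black dot (this point is on the counter; the mat is flat, drawn only, no step). Squares are 68 apart along the mat's x axis, which leads away from the dot; the white outline is 58 outside, 50 inside.
- slot5 (a point): Centre of outlined square 5 on the blue row mat, counted from the end with the black dot (this point is on the counter; the mat is flat, drawn only, no step). Squares are 68 apart along the mat's x axis, which leads away from the dot; the white outline is 58 outside, 50 inside.
- mug: White mug, 76 across, 90 high, standing at the far side; leave it alone. Origin under its centre.
- jar: Amber jar with brass cap, 60 across, 110 high, standing to the right of the row mat; leave it alone. Origin under its centre.
- jaw_l_pad (a point): Inner face of the reacher's left (+y) jaw, at its middle.
- jaw_r_pad (a point): Inner face of the reacher's right (-y) jaw, at its middle.
Things that resemble listed ones, but are neither listed nor needed, are in the scene too. Leave any pink, purple or turquoise look-alike of the part that bears tin_d_mid alone.

How it is judged:
By the outcome, as a careful person would: the job done as asked, in the order asked, and still so for the second after the job is handed in, with the robot touching nothing.
Of tin_a, tin_b, tin_c, tin_d, tin_e only 4 to 5 are there at a start; the rules pass over those that are not, and their reading is None.
At some moment in a run one of tin_c, tin_d, tin_e may be knocked a few centimetres aside while the robot is not near it.
Once in a run the grip may slacken for a moment while it holds something.
It also fails if it takes over 210 s, if anything falls off the work surface, if the arm or the gripper's body presses on something with over 40 N, if the wrist force passes 120 N, or if a joint passes its speed limit or range.

## Working session

There is one attempt and no reset: what is moved stays moved. The work goes in short steps, Python scripts to look and compute and a tool call to move; the robot and the scene stay as the last step left them, time stands still between calls to the robot, and variables do not carry over. Pictures are saved under pics/ and viewed, at most 14 in all, crops included, and the job is handed in when it is done.

Besides the shell and the picture viewer there is one more tool, called after "Call:" in YAML: its name, and indented under it one key for each argument. carry_out: Moves the arm, as the interface text tells. Its arguments: {"type":"object","properties":{"plan":{"type":"array"},"gripper":{"type":"number"}},"required":["plan"]}

```bash
mkdir -p pics; ls; python3 - <<'E'
from plant import bot
import cv2
for n in("scene","top"):
    cv2.imwrite(f"pics/{n}0.png",bot.capture(n)[:,:,::-1])
    m=bot.camera_model(n);print(n,m)
o=bot.get_obs();print(o);print(bot.grip_point_offset)
E
```

```text
pics
scene {'camera_matrix': array([[576.90867423,   0.        , 316.69858632],
       [  0.        , 576.90867423, 233.28669389],
       [  0.        ,   0.        ,   1.        ]]), 'R': array([[ 0.56603627,  0.82432417,  0.00962273],
       [ 0.46028219, -0.30633374, -0.83324663],
       [-0.68391758,  0.47607699, -0.55281774]]), 't': array([-196.72851014, -206.24117095, 1715.05794314])}
top {'camera_matrix': array([[602.23278523,   0.        , 306.98430243],
       [  0.        , 602.23278523, 243.07926662],
       [  0.        ,   0.        ,   1.        ]]), 'R': array([[-0.02602178, -0.99965207, -0.00431352],
       [-0.99786279,  0.02623345, -0.05984697],
       [ 0.05993931,  0.00274697, -0.99819824]]), 't': array([ -86.51179143,  503.12094592, 1518.02142926])}
{'time': 0.1, 'joint_positions': array([-1.38499348e+00,  3.42615211e-01,  1.52488387e+00,  3.28919126e-05,
        1.27540099e+00, -1.45999696e-01]), 'dq': array([ 0.00144439, -0.00259755, -0.00223036,  0.000812  ,  0.00014176,
        0.00019706]), 'tau': array([ 2.14795044e-03, -4.32005382e+01, -2.44694120e+01,  7.19404290e-02,
        5.26202261e-02, -4.55350710e-05]), 'tool_pos': array([ 170.98396426, -496.01166009,  226.14723034]), 'tcp_rot': array([-3.14030372e+00, -2.21325242e-04,  3.31792804e-01]), 'contact_force': array([-0.37614123,  0.48943775, -0.20193675]), 'moment': array([-0.03229195, -0.03040585,  0.03434441]), 'finger_force': 0.0, 'grip_width': 91.45307657551908}
18.8
```

View pics/top0.png

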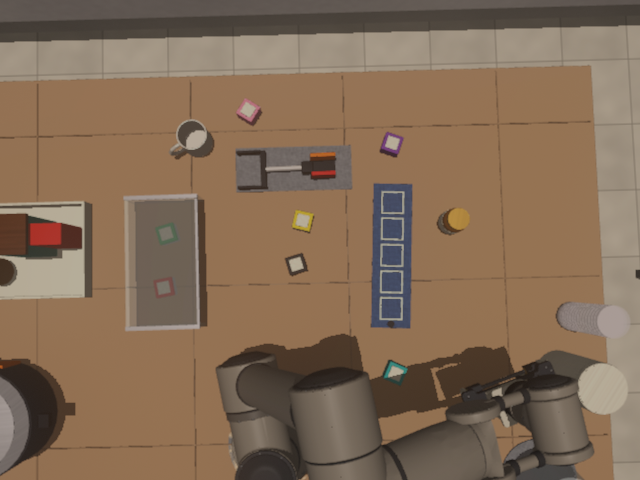

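View pics/scene0.png

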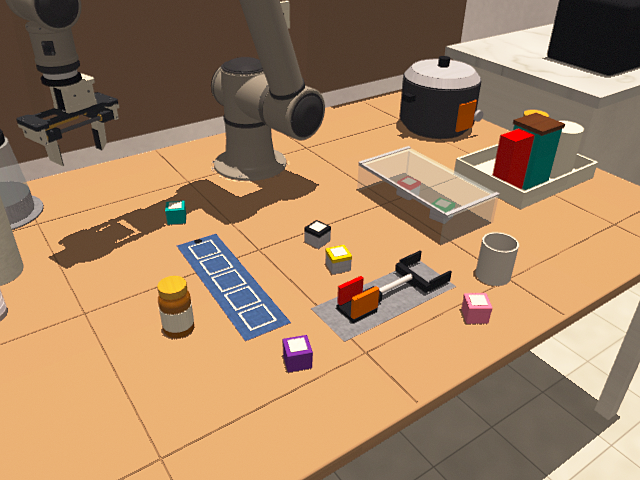

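The top view shows green (166,233) and red (163,287) tins under the riser, yellow (303,221) and black (296,264) loose, and no blue tin so far. The look-alikes are pink (249,111), purple (392,144) and turquoise (395,371). The black dot is at (391,325), so slot 1 is at (391,309). The reacher's jaws point towards the riser.

```bash
cat > h.py <<'E'
import numpy as np, cv2
from plant import bot
def ray(m,uv,z):
    K,R,t=(np.array(m[k],float) for k in("camera_matrix","R","t"))
    d=R.T@np.linalg.solve(K,np.array([uv[0],uv[1],1.])); c=-R.T@t
    return (c+d*(z-c[2])/d[2])[:2]
def proj(m,X):
    K,R,t=(np.array(m[k],float) for k in("camera_matrix","R","t"))
    p=K@(R@np.array(X,float)+t); return p[:2]/p[2]
E
python3 - <<'E'
from h import *
im=cv2.imread("pics/top0.png");m=bot.camera_model("top")
cv2.imwrite("pics/crop1.png",cv2.resize(im[90:340,110:480],None,fx=2,fy=2,interpolation=cv2.INTER_CUBIC))
for n,u,z in [("green",(166,233),42),("red",(163,287),42),("yel",(303,221),42),("blk",(296,264),42),("s1",(391,309),0),("s5",(393,203),0),("mouthTop",(198,195),83),("mouthBot",(199,328),83),("backTop",(126,197),83),("backBot",(127,330),83),("matTL",(236,149),0),("matBL",(236,191),0),("matTR",(351,146),0),("matBR",(351,189),0),("jar",(459,219),110),("pink",(249,111),42),("mug",(192,135),90),("purple",(392,144),42)]:
    print(n,ray(m,u,z).round(1))
E
```

```text
green [533.6 252.7]
red [398.9 261.8]
yel [554.7 -91.2]
blk [447.5 -71. ]
s1 [ 327.5 -309.5]
s5 [ 599.3 -324. ]
mouthTop [621.4 163.6]
mouthBot [298.2 166.1]
backTop [621.1 339.9]
backBot [297.9 340. ]
matTL [751.   78.2]
matBL [641.2  80.3]
matTR [ 750.8 -220.3]
matBR [ 638.5 -216.9]
jar [ 543.1 -464.6]
pink [838.2  38.5]
mug [768.6 174.7]
purple [ 743.8 -320.7]
```

View pics/crop1.png

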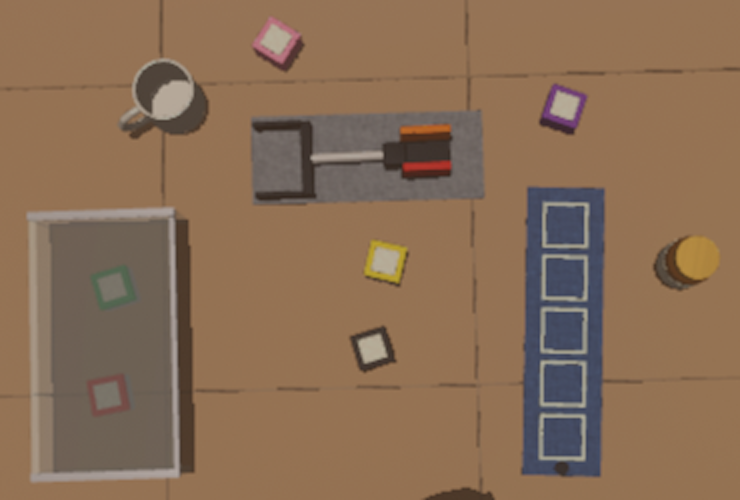

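```bash
python3 - <<'E'
from h import *
m=bot.camera_model("top")
f=lambda u,v,z:ray(m,(110+u/2,90+v/2),z)
o=f(425,129,60);r=f(427,170,60);g=(o+r)/2
print("plates",o,r,"grip",g)
jt=f(278,126,34);jb=f(278,198,34);j=(jt+jb)/2;print("jaws",jt,jb,j,"len",np.linalg.norm(j-g))
d=(j-g);print("a",np.arctan2(-d[0],d[1]))
for n,c in dict(green=[(92,270),(127,265),(137,302),(101,309)],red=[(87,381),(123,374),(131,409),(96,416)],yel=[(372,241),(409,248),(402,285),(365,279)],blk=[(350,339),(384,327),(396,358),(361,370)]).items():
    p=np.array([f(u,v,42) for u,v in c]);c0=p.mean(0);e=p[1]-p[0];e2=p[0]-p[3]
    print(n,c0.round(1),"sides",np.linalg.norm(e).round(),np.linalg.norm(e2).round(),"ang edge->(-y)",np.arctan2(e[0],-e[1]).round(3))
sl=np.array([f(565+du,v,0) for du,v in [(-2,437),(-1.5,384),(-1,331),(0,278),(1,225)]]);print(sl.round(1),np.diff(sl,axis=0).round(1))
print("blue?")
E
```

```text
plates [ 718.02320431 -144.17031066] [ 666.44899398 -145.23578351] grip [ 692.23609914 -144.70304709]
jaws [732.30288479  41.42803837] [640.31503897  43.29199742] [686.30896188  42.36001789] len 187.15694279382578
a 0.031674638365485515
green [533.  249.9] sides 44.0 50.0 ang edge->(-y) 0.116
red [397.6 257.8] sides 46.0 45.0 ang edge->(-y) 0.166
yel [553.1 -92.4] sides 47.0 49.0 ang edge->(-y) -0.214
blk [446.9 -71.9] sides 45.0 41.0 ang edge->(-y) 0.313
[[ 328.7 -310.9]
 [ 396.2 -313.8]
 [ 463.9 -316.8]
 [ 532.1 -320.4]
 [ 600.6 -324.1]] [[67.4 -3. ]
 [67.8 -3. ]
 [68.1 -3.6]
 [68.5 -3.7]]
blue?
```

Call:
carry_out:
  plan:
    - {"tx": 40, "ty": 27, "tz": -7, "rz": 0.106}
    - {"tx": 40, "ty": 27, "tz": -7, "rz": 0.106}
    - {"tx": 40, "ty": 27, "tz": -7, "rz": 0.106}
    - {"tx": 40, "ty": 27, "tz": -7, "rz": 0.106}
    - {"tx": 40, "ty": 27, "tz": -7, "rz": 0.106}
    - {"tx": 40, "ty": 27, "tz": -7, "rz": 0.106}
    - {"tx": 40, "ty": 27, "tz": -7, "rz": 0.106}
    - {"tx": 40, "ty": 27, "tz": -7, "rz": 0.106}
    - {"tx": 40, "ty": 27, "tz": -7, "rz": 0.106}
    - {"tx": 40, "ty": 27, "tz": -7, "rz": 0.106}
    - {"tx": 40, "ty": 27, "tz": -7, "rz": 0.106}
    - {"tx": 40, "ty": 27, "tz": -7, "rz": 0.106}
  gripper: 0

```text
invalid input at $.plan[0]: expected keys tx, ty, tz, rx, ry, rz
```

Call:
carry_out:
  plan:
    - {"tx": 40, "ty": 27, "tz": -7, "rx": 0, "ry": 0, "rz": 0.106}
    - {"tx": 40, "ty": 27, "tz": -7, "rx": 0, "ry": 0, "rz": 0.106}
    - {"tx": 40, "ty": 27, "tz": -7, "rx": 0, "ry": 0, "rz": 0.106}
    - {"tx": 40, "ty": 27, "tz": -7, "rx": 0, "ry": 0, "rz": 0.106}
    - {"tx": 40, "ty": 27, "tz": -7, "rx": 0, "ry": 0, "rz": 0.106}
    - {"tx": 40, "ty": 27, "tz": -7, "rx": 0, "ry": 0, "rz": 0.106}
    - {"tx": 40, "ty": 27, "tz": -7, "rx": 0, "ry": 0, "rz": 0.106}
    - {"tx": 40, "ty": 27, "tz": -7, "rx": 0, "ry": 0, "rz": 0.106}
    - {"tx": 40, "ty": 27, "tz": -7, "rx": 0, "ry": 0, "rz": 0.106}
    - {"tx": 40, "ty": 27, "tz": -7, "rx": 0, "ry": 0, "rz": 0.106}
    - {"tx": 40, "ty": 27, "tz": -7, "rx": 0, "ry": 0, "rz": 0.106}
    - {"tx": 40, "ty": 27, "tz": -7, "rx": 0, "ry": 0, "rz": 0.106}
  gripper: 0

```text
time: 1.3
tool_pos: [652.3, -170.9, 141.9]
tcp_rot: [-3.141, -0.0, 1.608]
contact_force: [0.9, -1.3, 0.1]
grip_width: 91.9
finger_force: 0.0
```

```bash
python3 - <<'E'
from h import *
mw=bot.camera_model("wrist");w=bot.capture("wrist")[:,:,::-1];t=bot.capture("top")[:,:,::-1]
cv2.imwrite("pics/w1.png",w);cv2.imwrite("pics/t1.png",t)
cv2.imwrite("pics/m1.png",np.hstack([cv2.resize(x,(400,300),interpolation=cv2.INTER_AREA) for x in(t,w)]))
print(mw["R"].round(3),mw["t"].round(1),mw["camera_matrix"].round(1),bot.get_obs()["tool_pos"])
print("pred grip", proj(mw,(692,-145,60))*400/640+[400,0])
E
```

```text
[[ 0.999  0.037 -0.   ]
 [ 0.036 -0.968  0.25 ]
 [ 0.009 -0.25  -0.968]] [-644.5 -198.4  259.2] [[337.3   0.  314.7]
 [  0.  337.3 238.5]
 [  0.    0.    1. ]] [ 653.95991406 -167.58862237  139.83906782]
pred grip [632.69651394 133.49015266]
```

View pics/m1.png

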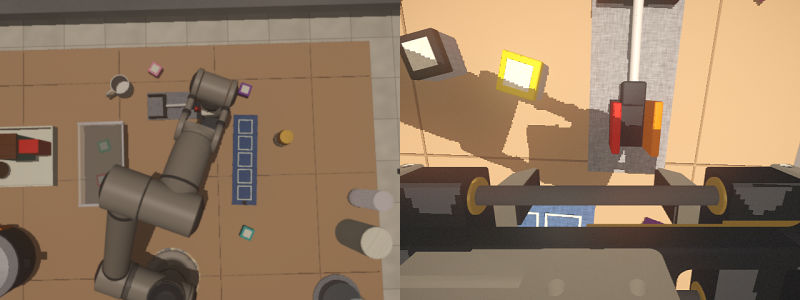

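No blue tin anywhere, including the area the arm hid earlier, so there are four tins and I fill slots 1–4. The wrist view shows the grip plates at montage (635,127), matching the prediction of (633,133).

Call:
carry_out:
  plan:
    - {"tx": 20, "ty": 13, "tz": 0, "rx": 0, "ry": 0, "rz": -0.005}
    - {"tx": 20, "ty": 13, "tz": 0, "rx": 0, "ry": 0, "rz": 0}
    - {"tx": 0, "ty": 0, "tz": -30, "rx": 0, "ry": 0, "rz": 0}
    - {"tx": 0, "ty": 0, "tz": -30, "rx": 0, "ry": 0, "rz": 0}
    - {"tx": 0, "ty": 0, "tz": -30, "rx": 0, "ry": 0, "rz": 0}
    - {"tx": 0, "ty": 0, "tz": -20, "rx": 0, "ry": 0, "rz": 0}
    - {"tx": 0, "ty": 0, "tz": -13, "rx": 0, "ry": 0, "rz": 0}
    - {"tx": 0, "ty": 0, "tz": 0, "rx": 0, "ry": 0, "rz": 0}

```text
time: 2.2
tool_pos: [689.5, -146.4, 17.5]
tcp_rot: [-3.138, -0.001, 1.598]
contact_force: [-0.1, 0.6, 0.1]
grip_width: 91.5
finger_force: 0.0
```

Call:
carry_out:
  plan:
    - {"tx": 0, "ty": 0, "tz": 0, "rx": 0, "ry": 0, "rz": 0}
    - {"tx": 0, "ty": 0, "tz": 0, "rx": 0, "ry": 0, "rz": 0}
    - {"tx": 0, "ty": 0, "tz": 0, "rx": 0, "ry": 0, "rz": 0}
    - {"tx": 0, "ty": 0, "tz": 0, "rx": 0, "ry": 0, "rz": 0}
    - {"tx": 0, "ty": 0, "tz": 0, "rx": 0, "ry": 0, "rz": 0}
    - {"tx": 0, "ty": 0, "tz": 0, "rx": 0, "ry": 0, "rz": 0}
  gripper: 0.42

```text
time: 2.8
tool_pos: [692.4, -146.6, 20.9]
tcp_rot: [3.138, 0.001, 1.599]
contact_force: [3.6, -0.2, 2.9]
grip_width: 54.3
finger_force: 10.7
```

Call:
carry_out:
  plan:
    - {"tx": 0, "ty": 0, "tz": 4, "rx": 0, "ry": 0, "rz": 0}
    - {"tx": -6, "ty": 10, "tz": 0, "rx": 0, "ry": 0, "rz": 0.05}
    - {"tx": -6, "ty": 10, "tz": 0, "rx": 0, "ry": 0, "rz": 0.05}
    - {"tx": -6, "ty": 10, "tz": 0, "rx": 0, "ry": 0, "rz": 0.05}
    - {"tx": -6, "ty": 10, "tz": 0, "rx": 0, "ry": 0, "rz": 0.06}
    - {"tx": -6, "ty": 10, "tz": 0, "rx": 0, "ry": 0, "rz": 0.06}
    - {"tx": -6, "ty": 10, "tz": 0, "rx": 0, "ry": 0, "rz": 0.05}
    - {"tx": -6, "ty": 10, "tz": 0, "rx": 0, "ry": 0, "rz": 0.05}
    - {"tx": -6, "ty": 10, "tz": 0, "rx": 0, "ry": 0, "rz": 0.05}
    - {"tx": 0, "ty": 0, "tz": 0, "rx": 0, "ry": 0, "rz": 0}
  gripper: 0.43

```text
time: 3.8
tool_pos: [641.1, -64.9, 22.9]
tcp_rot: [-3.138, -0.003, 2.021]
contact_force: [-0.7, 0.6, -2.6]
grip_width: 52.4
finger_force: 9.1
```

```bash
python3 - <<'E'
from h import *
o=bot.get_obs();mw=bot.camera_model("wrist");w=bot.capture("wrist")[:,:,::-1].copy();t=bot.capture("top")[:,:,::-1].copy()
cv2.imwrite("pics/w2.png",w);cv2.imwrite("pics/t2.png",t)
p=o["tool_pos"];a=o["tcp_rot"][2]-np.pi/2;d=np.array([-np.sin(a),np.cos(a)]);l=np.array([-np.cos(a),-np.sin(a)])
print(p,a,o["grip_width"],o["finger_force"])
mt=bot.camera_model("top")
for s in(-1,1):
  for q in(-33,29):
    P=p[:2]+d*(190+q)+l*45*s
    for im,m in((w,mw),(t,mt)): cv2.circle(im,tuple(int(v) for v in proj(m,[*P,34])),3,(255,0,255),-1)
cv2.imwrite("pics/m2.png",np.hstack([cv2.resize(t[90:340,110:443],(400,300)),cv2.resize(w,(400,300))]))
E
```

```text
[641.12616735 -64.94747378  22.93567613] 0.44984359338939495 52.43532291125016 9.080264121294022
```

View pics/m2.png

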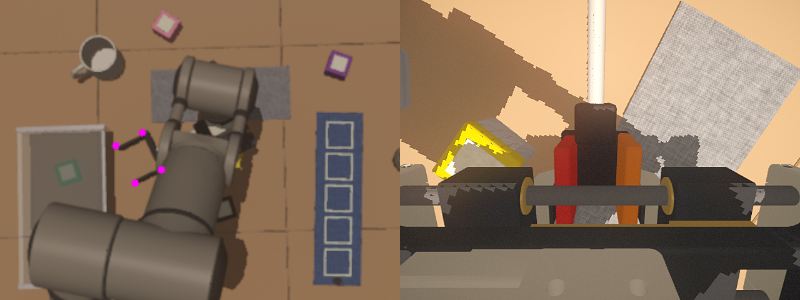

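The magenta jaw corners I predicted lie on the real jaws (top view about (115–160,132–183)), so the tool is held straight. I insert towards green.

Call:
carry_out:
  plan:
    - {"tx": -3, "ty": 14, "tz": 0, "rx": 0, "ry": 0, "rz": -0.02}
    - {"tx": -3, "ty": 14, "tz": 0, "rx": 0, "ry": 0, "rz": -0.02}
    - {"tx": -3, "ty": 14, "tz": 0, "rx": 0, "ry": 0, "rz": -0.02}
    - {"tx": -3, "ty": 14, "tz": 0, "rx": 0, "ry": 0, "rz": -0.02}
    - {"tx": -9, "ty": 9, "tz": 0, "rx": 0, "ry": 0, "rz": -0.03}
    - {"tx": -9, "ty": 9, "tz": 0, "rx": 0, "ry": 0, "rz": -0.03}
    - {"tx": -9, "ty": 9, "tz": 0, "rx": 0, "ry": 0, "rz": -0.03}
    - {"tx": -9, "ty": 9, "tz": 0, "rx": 0, "ry": 0, "rz": -0.03}
    - {"tx": -9, "ty": 9, "tz": 0, "rx": 0, "ry": 0, "rz": -0.03}
    - {"tx": -9, "ty": 9, "tz": 0, "rx": 0, "ry": 0, "rz": -0.03}
    - {"tx": -9, "ty": 9, "tz": 0, "rx": 0, "ry": 0, "rz": -0.03}
    - {"tx": -9, "ty": 9, "tz": 0, "rx": 0, "ry": 0, "rz": -0.03}

```text
time: 5.1
tool_pos: [559.1, 61.2, 23.6]
tcp_rot: [-3.141, 0.0, 1.696]
contact_force: [-0.2, -0.3, -3.2]
grip_width: 52.4
finger_force: 9.2
```

```bash
cat > look.py <<'E'
import sys
from h import *
n=sys.argv[1];x0,x1,y0,y1=map(int,sys.argv[2:6])
o=bot.get_obs();mw=bot.camera_model("wrist");w=bot.capture("wrist")[:,:,::-1].copy();t=bot.capture("top")[:,:,::-1].copy();s=bot.capture("scene")[:,:,::-1]
for k,i in(("w",w),("t",t),("s",s)): cv2.imwrite(f"pics/{k}{n}.png",i)
p=o["tool_pos"];a=o["tcp_rot"][2]-np.pi/2;d=np.array([-np.sin(a),np.cos(a)]);l=np.array([-np.cos(a),-np.sin(a)])
print(p,a,o["grip_width"],o["finger_force"])
mt=bot.camera_model("top")
if len(sys.argv)>6:
 for g in(-1,1):
  for q in(-33,29):
    P=p[:2]+d*(190+q)+l*45*g
    cv2.circle(t,tuple(int(v) for v in proj(mt,[*P,34])),1,(255,0,255),-1)
cv2.imwrite(f"pics/m{n}.png",np.hstack([cv2.resize(t[y0:y1,x0:x1],(400,400),interpolation=cv2.INTER_CUBIC),cv2.resize(s[110:350,180:420] if len(sys.argv)>6 else w[:,80:560],(400,400))]))
E
python3 look.py 3 110 250 190 330 j
```

```text
[559.05037519  61.22955561  23.6319139 ] 0.12497707026195792 52.40493964187531 9.193887412548065
```

View pics/m3.png

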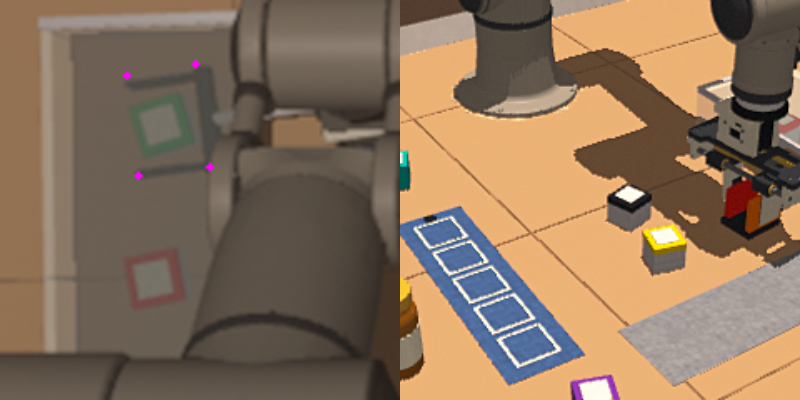

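Green (160,124) lies squarely between the jaws. I squeeze the trigger.

Call:
carry_out:
  plan:
    - {"tx": 0, "ty": 0, "tz": -2, "rx": 0, "ry": 0, "rz": 0}
    - {"tx": 0, "ty": 0, "tz": -1, "rx": 0, "ry": 0, "rz": 0}
    - {"tx": 0, "ty": 0, "tz": 0, "rx": 0, "ry": 0, "rz": 0}
    - {"tx": 0, "ty": 0, "tz": 0, "rx": 0, "ry": 0, "rz": 0}
    - {"tx": 0, "ty": 0, "tz": 0, "rx": 0, "ry": 0, "rz": 0}
    - {"tx": 0, "ty": 0, "tz": 0, "rx": 0, "ry": 0, "rz": 0}
    - {"tx": 0, "ty": 0, "tz": 0, "rx": 0, "ry": 0, "rz": 0}
    - {"tx": 0, "ty": 0, "tz": 0, "rx": 0, "ry": 0, "rz": 0}
  gripper: 1

```text
time: 6.05
tool_pos: [559.7, 61.5, 21.2]
tcp_rot: [3.14, 0.0, 1.699]
contact_force: [4.5, -2.4, 4.0]
grip_width: 42.1
finger_force: 30.0
```

Call:
carry_out:
  plan:
    - {"tx": 5, "ty": -5, "tz": 0, "rx": 0, "ry": 0, "rz": 0.015}
    - {"tx": 7, "ty": -7, "tz": 0, "rx": 0, "ry": 0, "rz": 0.025}
    - {"tx": 8, "ty": -8, "tz": 0, "rx": 0, "ry": 0, "rz": 0.03}
    - {"tx": 8, "ty": -8, "tz": 0, "rx": 0, "ry": 0, "rz": 0.03}
    - {"tx": 8, "ty": -8, "tz": 0, "rx": 0, "ry": 0, "rz": 0.03}
    - {"tx": 8, "ty": -8, "tz": 0, "rx": 0, "ry": 0, "rz": 0.03}
    - {"tx": 8, "ty": -8, "tz": 0, "rx": 0, "ry": 0, "rz": 0.03}
    - {"tx": 8, "ty": -8, "tz": 0, "rx": 0, "ry": 0, "rz": 0.03}
    - {"tx": 7, "ty": -8, "tz": 0, "rx": 0, "ry": 0, "rz": 0.02}
    - {"tx": 5, "ty": -8, "tz": 0, "rx": 0, "ry": 0, "rz": 0.01}

```text
time: 7.05
tool_pos: [629.3, -12.2, 21.0]
tcp_rot: [-3.138, -0.005, 1.951]
contact_force: [-5.5, 8.0, 11.2]
grip_width: 42.5
finger_force: 29.9
```

```bash
python3 look.py 4 110 250 190 330 j
```

```text
[629.26487247 -12.17767262  20.98764496] 0.38033241723282507 42.53585283046479 29.875364005565643
```

View pics/m4.png

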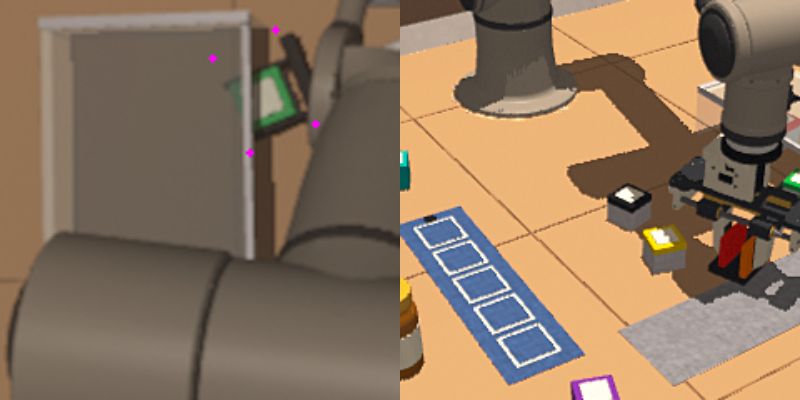

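Green is clamped and at the mouth, crop (267,95). I keep drawing.

Call:
carry_out:
  plan:
    - {"tx": 3, "ty": -8, "tz": 0, "rx": 0, "ry": 0, "rz": 0.01}
    - {"tx": 3, "ty": -8, "tz": 0, "rx": 0, "ry": 0, "rz": 0.01}
    - {"tx": 3, "ty": -8, "tz": 0, "rx": 0, "ry": 0, "rz": 0.01}
    - {"tx": 3, "ty": -8, "tz": 0, "rx": 0, "ry": 0, "rz": 0.01}
    - {"tx": 3, "ty": -8, "tz": 0, "rx": 0, "ry": 0, "rz": 0.01}
    - {"tx": 3, "ty": -8, "tz": 0, "rx": 0, "ry": 0, "rz": 0}
    - {"tx": 2, "ty": -7, "tz": 0, "rx": 0, "ry": 0, "rz": 0}
    - {"tx": 0, "ty": -4, "tz": 0, "rx": 0, "ry": 0, "rz": 0}
    - {"tx": 0, "ty": 0, "tz": 0, "rx": 0, "ry": 0, "rz": 0}

```text
time: 8.1
tool_pos: [650.3, -72.0, 21.0]
tcp_rot: [-3.141, -0.003, 2.0]
contact_force: [0.6, 3.6, 7.9]
grip_width: 42.3
finger_force: 29.9
```

```bash
python3 look.py 5 150 310 130 290 j
```

```text
[650.28001436 -71.99792223  21.02925644] 0.42878300310791406 42.33289115458192 29.93928372859955
```

View pics/m5.png

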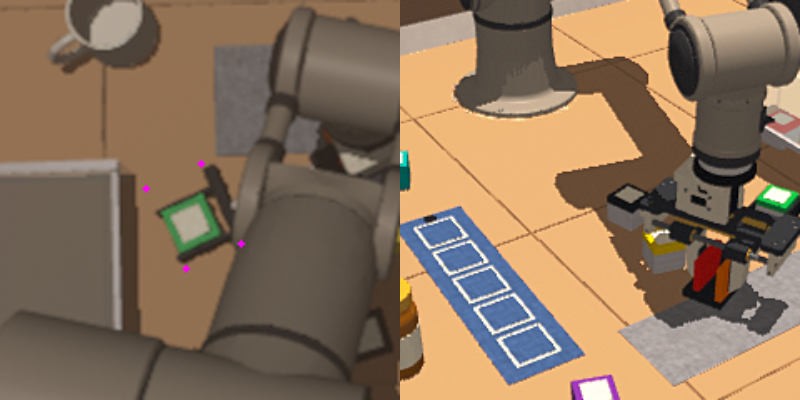

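Green is out at crop (192,222), about (567,98) in world. I swing it aside to about (640,115) to leave a lane for the red tin, then open the jaws and back off.

Call:
carry_out:
  plan:
    - {"tx": 0, "ty": -1, "tz": 0, "rx": 0, "ry": 0, "rz": -0.03}
    - {"tx": 0, "ty": -1, "tz": 0, "rx": 0, "ry": 0, "rz": -0.05}
    - {"tx": 0, "ty": -1, "tz": 0, "rx": 0, "ry": 0, "rz": -0.05}
    - {"tx": 0, "ty": -1, "tz": 0, "rx": 0, "ry": 0, "rz": -0.05}
    - {"tx": 0, "ty": -1, "tz": 0, "rx": 0, "ry": 0, "rz": -0.05}
    - {"tx": 0, "ty": -1, "tz": 0, "rx": 0, "ry": 0, "rz": -0.05}
    - {"tx": 0, "ty": 0, "tz": 0, "rx": 0, "ry": 0, "rz": -0.05}
    - {"tx": 0, "ty": 0, "tz": 0, "rx": 0, "ry": 0, "rz": -0.05}
    - {"tx": 0, "ty": 0, "tz": 0, "rx": 0, "ry": 0, "rz": 0}

```text
time: 9.15
tool_pos: [649.6, -79.0, 21.0]
tcp_rot: [-3.138, -0.0, 1.619]
contact_force: [-2.6, -2.0, 8.7]
grip_width: 41.9
finger_force: 29.9
```

Call:
carry_out:
  plan:
    - {"tx": 0, "ty": 0, "tz": 0, "rx": 0, "ry": 0, "rz": 0}
    - {"tx": 0, "ty": 0, "tz": 0, "rx": 0, "ry": 0, "rz": 0}
    - {"tx": 0, "ty": 0, "tz": 0, "rx": 0, "ry": 0, "rz": 0}
    - {"tx": 0, "ty": 0, "tz": 0, "rx": 0, "ry": 0, "rz": 0}
    - {"tx": 0, "ty": -5, "tz": 0, "rx": 0, "ry": 0, "rz": 0}
    - {"tx": 1, "ty": -10, "tz": 0, "rx": 0, "ry": 0, "rz": 0}
    - {"tx": 0, "ty": -10, "tz": 0, "rx": 0, "ry": 0, "rz": 0}
    - {"tx": 1, "ty": -10, "tz": 0, "rx": 0, "ry": 0, "rz": 0}
    - {"tx": 0, "ty": -10, "tz": 0, "rx": 0, "ry": 0, "rz": 0}
    - {"tx": 1, "ty": -10, "tz": 0, "rx": 0, "ry": 0, "rz": 0}
    - {"tx": 0, "ty": -10, "tz": 0, "rx": 0, "ry": 0, "rz": 0}
    - {"tx": 0, "ty": 0, "tz": 0, "rx": 0, "ry": 0, "rz": 0}
  gripper: 0.43

```text
time: 10.35
tool_pos: [653.8, -146.7, 20.3]
tcp_rot: [-3.141, 0.001, 1.617]
contact_force: [0.6, -2.1, -1.0]
grip_width: 52.6
finger_force: 9.1
```

```bash
python3 look.py 6 150 350 110 310 j
```

```text
[ 653.81133319 -146.74496859   20.31599574] 0.0465046338713504 52.581409791016576 9.121095836162567
```

View pics/m6.png

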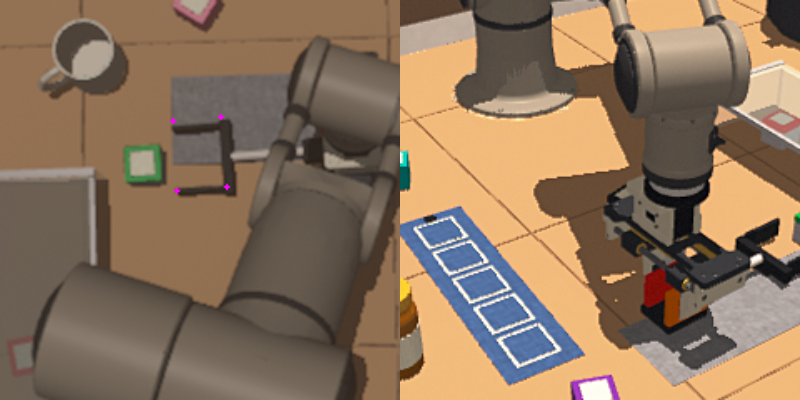

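Green is released at about (632,112). Now I take the reacher round at an angle towards red, keeping clear of yellow and green.

Call:
carry_out:
  plan:
    - {"tx": 0, "ty": 0, "tz": 1, "rx": 0, "ry": 0, "rz": 0.05}
    - {"tx": 0, "ty": 0, "tz": 1, "rx": 0, "ry": 0, "rz": 0.065}
    - {"tx": 0, "ty": 0, "tz": 0, "rx": 0, "ry": 0, "rz": 0.065}
    - {"tx": 0, "ty": 0, "tz": 0, "rx": 0, "ry": 0, "rz": 0.065}
    - {"tx": 0, "ty": 4, "tz": 0, "rx": 0, "ry": 0, "rz": 0.07}
    - {"tx": 0, "ty": 4, "tz": 0, "rx": 0, "ry": 0, "rz": 0.07}
    - {"tx": 0, "ty": 4, "tz": 0, "rx": 0, "ry": 0, "rz": 0.07}

```text
time: 11.2
tool_pos: [653.8, -131.6, 22.3]
tcp_rot: [-3.141, -0.001, 2.077]
contact_force: [-0.5, 0.6, -3.2]
grip_width: 52.3
finger_force: 9.2
```

Call:
carry_out:
  plan:
    - {"tx": -4, "ty": 12, "tz": 0, "rx": 0, "ry": 0, "rz": 0.05}
    - {"tx": -4, "ty": 12, "tz": 0, "rx": 0, "ry": 0, "rz": 0.05}
    - {"tx": -4, "ty": 12, "tz": 0, "rx": 0, "ry": 0, "rz": 0.05}
    - {"tx": -4, "ty": 12, "tz": 0, "rx": 0, "ry": 0, "rz": 0.05}
    - {"tx": -4, "ty": 12, "tz": 0, "rx": 0, "ry": 0, "rz": 0.05}
    - {"tx": -4, "ty": 12, "tz": 0, "rx": 0, "ry": 0, "rz": 0.05}
    - {"tx": -4, "ty": 12, "tz": 0, "rx": 0, "ry": 0, "rz": 0.05}
    - {"tx": -4, "ty": 12, "tz": 0, "rx": 0, "ry": 0, "rz": 0.05}
    - {"tx": -4, "ty": 12, "tz": 0, "rx": 0, "ry": 0, "rz": 0.05}
    - {"tx": -4, "ty": 12, "tz": 0, "rx": 0, "ry": 0, "rz": 0.05}
    - {"tx": 0, "ty": 0, "tz": 0, "rx": 0, "ry": 0, "rz": 0}

```text
time: 12.3
tool_pos: [613.1, -10.5, 22.3]
tcp_rot: [-3.141, -0.002, 2.577]
contact_force: [0.9, 0.4, -3.6]
grip_width: 52.4
finger_force: 9.1
```

```bash
python3 look.py 7 110 330 150 370 j
```

```text
[613.10025317 -10.48867266  22.31065306] 1.0057340436297757 52.38111215973303 9.133390635251999
```

View pics/m7.png

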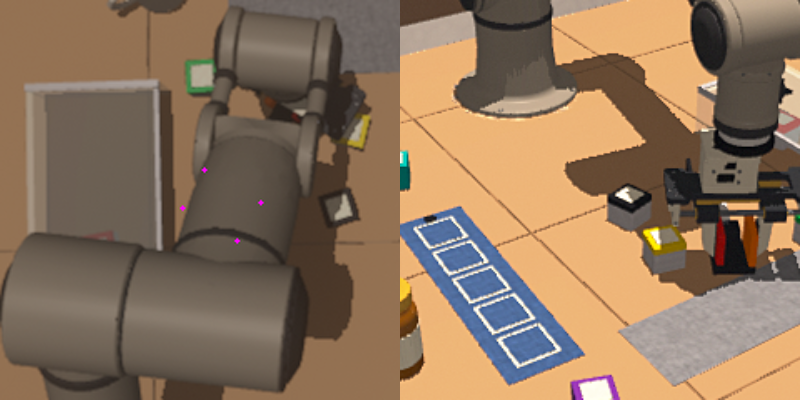

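Call:
carry_out:
  plan:
    - {"tx": -13, "ty": 2, "tz": 0, "rx": 0, "ry": 0, "rz": -0.064}
    - {"tx": -13, "ty": 2, "tz": 0, "rx": 0, "ry": 0, "rz": -0.064}
    - {"tx": -13, "ty": 2, "tz": 0, "rx": 0, "ry": 0, "rz": -0.064}
    - {"tx": -13, "ty": 2, "tz": 0, "rx": 0, "ry": 0, "rz": -0.064}
    - {"tx": -13, "ty": 2, "tz": 0, "rx": 0, "ry": 0, "rz": -0.064}
    - {"tx": -13, "ty": 2, "tz": 0, "rx": 0, "ry": 0, "rz": -0.064}
    - {"tx": -13, "ty": 3, "tz": 0, "rx": 0, "ry": 0, "rz": -0.064}
    - {"tx": -13, "ty": 3, "tz": 0, "rx": 0, "ry": 0, "rz": -0.064}
    - {"tx": -13, "ty": 3, "tz": 0, "rx": 0, "ry": 0, "rz": -0.064}
    - {"tx": -13, "ty": 3, "tz": 0, "rx": 0, "ry": 0, "rz": -0.064}
    - {"tx": -11, "ty": 3, "tz": 0, "rx": 0, "ry": 0, "rz": -0.064}
    - {"tx": 0, "ty": 0, "tz": 0, "rx": 0, "ry": 0, "rz": 0}

```text
time: 13.65
tool_pos: [472.0, 14.4, 22.8]
tcp_rot: [-3.14, -0.0, 1.868]
contact_force: [-1.1, 0.1, -3.9]
grip_width: 52.7
finger_force: 9.1
```

Call:
carry_out:
  plan:
    - {"tx": -3, "ty": 9, "tz": 0, "rx": 0, "ry": 0, "rz": 0}
    - {"tx": -3, "ty": 9, "tz": 0, "rx": 0, "ry": 0, "rz": 0}
    - {"tx": -3, "ty": 9, "tz": 0, "rx": 0, "ry": 0, "rz": 0}
    - {"tx": -3, "ty": 9, "tz": 0, "rx": 0, "ry": 0, "rz": 0}
    - {"tx": -3, "ty": 9, "tz": 0, "rx": 0, "ry": 0, "rz": 0}
    - {"tx": -2, "ty": 8, "tz": 0, "rx": 0, "ry": 0, "rz": 0}
    - {"tx": 0, "ty": 0, "tz": 0, "rx": 0, "ry": 0, "rz": 0}

```text
time: 14.35
tool_pos: [455.6, 68.8, 22.7]
tcp_rot: [-3.141, -0.0, 1.871]
contact_force: [-0.5, 0.3, -3.8]
grip_width: 53.1
finger_force: 9.1
```

```bash
python3 look.py 8 110 330 150 370 j; python3 - <<'E'
from h import *
im=cv2.imread("pics/t8.png");hs=cv2.cvtColor(im,cv2.COLOR_BGR2HSV)
s=cv2.imread("pics/s8.png");w=cv2.imread("pics/w8.png")
# montage for one view: top crop, scene crop, wrist
a=cv2.resize(im[190:340,110:260],(400,400),interpolation=cv2.INTER_CUBIC);b=cv2.resize(w,(400,300));c=cv2.resize(s[130:255,340:510],(400,295))
cv2.imwrite("pics/m8b.png",np.hstack([np.vstack([a,np.zeros((195,400,3),np.uint8)]),np.vstack([b,c])]))
E
```

```text
[455.60094961  68.76656728  22.72034586] 0.30051778429850007 53.105755175392446 9.106462597846985
```

View pics/m8b.png

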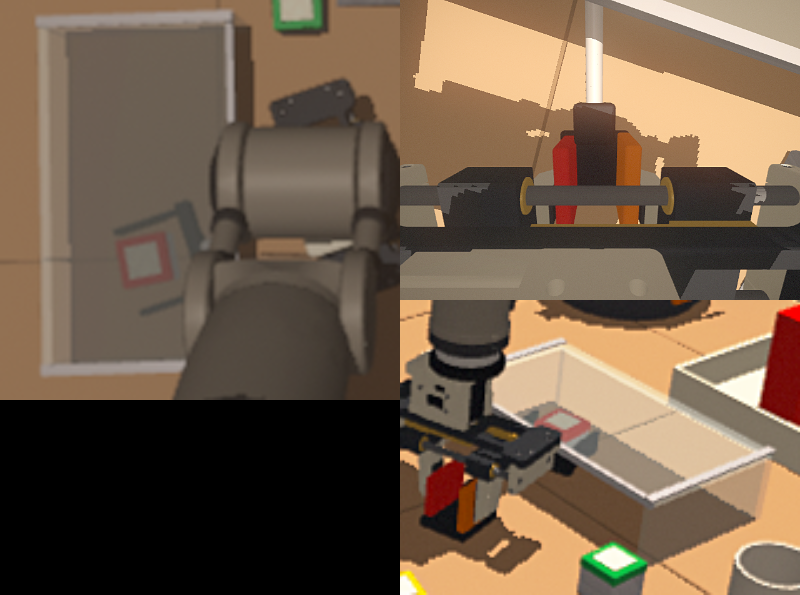

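Red, crop (145,259), lies between the jaws but close to the +x jaw, with room to go deeper. I nudge the tool, then squeeze.

Call:
carry_out:
  plan:
    - {"tx": 2, "ty": 4, "tz": -1, "rx": 0, "ry": 0, "rz": 0}
    - {"tx": 1, "ty": 4, "tz": -1, "rx": 0, "ry": 0, "rz": 0}
    - {"tx": 0, "ty": 5, "tz": 0, "rx": 0, "ry": 0, "rz": 0}
    - {"tx": 0, "ty": 0, "tz": 0, "rx": 0, "ry": 0, "rz": 0}

```text
time: 14.9
tool_pos: [459.2, 81.2, 20.7]
tcp_rot: [3.141, -0.0, 1.87]
contact_force: [-0.4, 0.1, -2.0]
grip_width: 52.3
finger_force: 9.3
```

Call:
carry_out:
  plan:
    - {"tx": 0, "ty": 0, "tz": 0, "rx": 0, "ry": 0, "rz": 0}
    - {"tx": 0, "ty": 0, "tz": 0, "rx": 0, "ry": 0, "rz": 0}
    - {"tx": 0, "ty": 0, "tz": 0, "rx": 0, "ry": 0, "rz": 0}
    - {"tx": 0, "ty": 0, "tz": 0, "rx": 0, "ry": 0, "rz": 0}
    - {"tx": 0, "ty": 0, "tz": 0, "rx": 0, "ry": 0, "rz": 0}
    - {"tx": 0, "ty": 0, "tz": 0, "rx": 0, "ry": 0, "rz": 0}
    - {"tx": 0, "ty": 0, "tz": 0, "rx": 0, "ry": 0, "rz": 0}
  gripper: 1

```text
time: 15.6
tool_pos: [459.0, 80.6, 20.8]
tcp_rot: [3.141, 0.0, 1.87]
contact_force: [0.8, 0.3, -2.4]
grip_width: 42.0
finger_force: 30.0
```

Call:
carry_out:
  plan:
    - {"tx": 1, "ty": -4, "tz": 0, "rx": 0, "ry": 0, "rz": 0}
    - {"tx": 2, "ty": -8, "tz": 0, "rx": 0, "ry": 0, "rz": 0}
    - {"tx": 2, "ty": -8, "tz": 0, "rx": 0, "ry": 0, "rz": 0}
    - {"tx": 2, "ty": -8, "tz": 0, "rx": 0, "ry": 0, "rz": 0}
    - {"tx": 2, "ty": -8, "tz": 0, "rx": 0, "ry": 0, "rz": 0}
    - {"tx": 2, "ty": -8, "tz": 0, "rx": 0, "ry": 0, "rz": 0}
    - {"tx": 2, "ty": -8, "tz": 0, "rx": 0, "ry": 0, "rz": 0}
    - {"tx": 2, "ty": -8, "tz": 0, "rx": 0, "ry": 0, "rz": 0}
    - {"tx": 2, "ty": -5, "tz": 0, "rx": 0, "ry": 0, "rz": 0}

```text
time: 16.5
tool_pos: [476.2, 14.8, 20.7]
tcp_rot: [-3.142, 0.0, 1.869]
contact_force: [0.1, 2.4, -1.3]
grip_width: 42.0
finger_force: 30.0
```

Call:
carry_out:
  plan:
    - {"tx": 8, "ty": -2, "tz": 0, "rx": 0, "ry": 0, "rz": 0.04}
    - {"tx": 12, "ty": -3, "tz": 0, "rx": 0, "ry": 0, "rz": 0.06}
    - {"tx": 12, "ty": -3, "tz": 0, "rx": 0, "ry": 0, "rz": 0.06}
    - {"tx": 12, "ty": -3, "tz": 0, "rx": 0, "ry": 0, "rz": 0.06}
    - {"tx": 12, "ty": -3, "tz": 0, "rx": 0, "ry": 0, "rz": 0.06}
    - {"tx": 12, "ty": -3, "tz": 0, "rx": 0, "ry": 0, "rz": 0.06}
    - {"tx": 12, "ty": -3, "tz": 0, "rx": 0, "ry": 0, "rz": 0.06}
    - {"tx": 12, "ty": -3, "tz": 0, "rx": 0, "ry": 0, "rz": 0.06}
    - {"tx": 12, "ty": -3, "tz": 0, "rx": 0, "ry": 0, "rz": 0.06}
    - {"tx": 12, "ty": -3, "tz": 0, "rx": 0, "ry": 0, "rz": 0.06}
    - {"tx": 12, "ty": -3, "tz": 0, "rx": 0, "ry": 0, "rz": 0.06}
    - {"tx": 12, "ty": -1, "tz": 0, "rx": 0, "ry": 0, "rz": 0.06}

```text
time: 17.7
tool_pos: [615.9, -17.8, 20.5]
tcp_rot: [-3.141, -0.001, 2.572]
contact_force: [-2.1, 1.3, 0.1]
grip_width: 42.1
finger_force: 30.0
```

```bash
python3 - <<'E'
from h import *
o=bot.get_obs();print(o["tool_pos"],o["grip_width"],o["finger_force"])
for n in("top","scene"):
    im=bot.capture(n)[:,:,::-1];cv2.imwrite(f"pics/{n[0]}9.png",im);m=bot.camera_model(n)
    h=cv2.cvtColor(im.copy(),cv2.COLOR_BGR2HSV)
    k=(((h[...,0]<8)|(h[...,0]>172))&(h[...,1]>120)&(h[...,2]>90)).astype(np.uint8)
    c,l,s,ce=cv2.connectedComponentsWithStats(k)
    for i in range(1,c):
        if s[i,4]>15: print(n,ce[i].round(),s[i,:],ray(m,ce[i],42).round())
E
```

```text
[615.85696922 -17.81858892  20.4629734 ] 42.107843514410874 29.99018222093582
top [ 45. 234.] [ 30 222  32  24 723] [540. 555.]
scene [513. 156.] [ 493  128   41   61 1674] [451. 622.]
scene [373. 259.] [370 242   6  30 120] [618. -38.]
scene [475. 313.] [461 295  31  29 425] [864.  12.]
```

```bash
python3 - <<'E'
from h import *
for f in("s8","s9","t8","t9","s0"):
    p="pics/"+("scene0" if f=="s0" else f)+".png"
    im=cv2.imread(p).astype(int);e=im[...,2]-np.maximum(im[...,1],im[...,0]);d=im[...,1]-im[...,0]
    k=((e>25)&(abs(d)<14)).astype(np.uint8)
    c,l,s,ce=cv2.connectedComponentsWithStats(k,connectivity=8)
    print(f,[(ce[i].round().tolist(),int(s[i,4])) for i in range(1,c) if s[i,4]>12])
E
```

```text
s8 [([513.0, 156.0], 1668), ([410.0, 183.0], 133), ([358.0, 209.0], 282), ([467.0, 310.0], 130)]
s9 [([513.0, 156.0], 1663), ([358.0, 209.0], 19), ([373.0, 259.0], 151), ([466.0, 311.0], 98)]
t8 [([249.0, 112.0], 296), ([54.0, 235.0], 1252), ([164.0, 287.0], 187)]
t9 [([249.0, 112.0], 298), ([54.0, 235.0], 1255)]
s0 [([513.0, 156.0], 1665), ([409.0, 183.0], 161), ([349.0, 290.0], 449), ([467.0, 310.0], 125)]
```

```bash
python3 -c "
from h import *
for X in((455,88,42),(460,80,42)): print(proj(bot.camera_model('scene'),X),proj(bot.camera_model('top'),X))"
```

```text
[370.94535858 209.45423717] [232.28562445 262.66023611]
[369.68796759 211.26954687] [235.44980459 260.57460631]
```

Call:
carry_out:
  plan:
    - {"tx": 0, "ty": 0, "tz": 0, "rx": 0, "ry": 0, "rz": 0}
    - {"tx": 0, "ty": 0, "tz": 0, "rx": 0, "ry": 0, "rz": 0}
    - {"tx": 0, "ty": 0, "tz": 0, "rx": 0, "ry": 0, "rz": 0}
    - {"tx": 0, "ty": 0, "tz": 0, "rx": 0, "ry": 0, "rz": 0}
    - {"tx": 4, "ty": -3, "tz": 0, "rx": 0, "ry": 0, "rz": 0}
    - {"tx": 8, "ty": -5, "tz": 0, "rx": 0, "ry": 0, "rz": 0}
    - {"tx": 8, "ty": -5, "tz": 0, "rx": 0, "ry": 0, "rz": 0}
    - {"tx": 8, "ty": -5, "tz": 0, "rx": 0, "ry": 0, "rz": 0}
    - {"tx": 9, "ty": -5, "tz": 0, "rx": 0, "ry": 0, "rz": 0}
    - {"tx": 9, "ty": -6, "tz": 0, "rx": 0, "ry": 0, "rz": 0}
    - {"tx": 9, "ty": -6, "tz": 0, "rx": 0, "ry": 0, "rz": 0}
    - {"tx": 0, "ty": 0, "tz": 0, "rx": 0, "ry": 0, "rz": 0}
  gripper: 0.43

```text
time: 19.0
tool_pos: [672.6, -53.7, 20.7]
tcp_rot: [3.141, 0.002, 2.569]
contact_force: [0.7, -0.6, -1.6]
grip_width: 52.3
finger_force: 9.1
```

Call:
carry_out:
  plan:
    - {"tx": 3, "ty": -10, "tz": 1, "rx": 0, "ry": 0, "rz": -0.033}
    - {"tx": 3, "ty": -10, "tz": 0, "rx": 0, "ry": 0, "rz": -0.033}
    - {"tx": 3, "ty": -10, "tz": 0, "rx": 0, "ry": 0, "rz": -0.033}
    - {"tx": 3, "ty": -10, "tz": 0, "rx": 0, "ry": 0, "rz": -0.033}
    - {"tx": 3, "ty": -10, "tz": 0, "rx": 0, "ry": 0, "rz": -0.033}
    - {"tx": 3, "ty": -10, "tz": 0, "rx": 0, "ry": 0, "rz": -0.033}
    - {"tx": 1, "ty": -6, "tz": 0, "rx": 0, "ry": 0, "rz": -0.07}
    - {"tx": 1, "ty": -6, "tz": 0, "rx": 0, "ry": 0, "rz": -0.07}
    - {"tx": 1, "ty": -6, "tz": 0, "rx": 0, "ry": 0, "rz": -0.07}
    - {"tx": 1, "ty": -6, "tz": 0, "rx": 0, "ry": 0, "rz": -0.07}
    - {"tx": 1, "ty": -6, "tz": 0, "rx": 0, "ry": 0, "rz": -0.07}

```text
time: 20.1
tool_pos: [694.1, -143.2, 21.7]
tcp_rot: [-3.141, -0.0, 2.017]
contact_force: [0.3, -0.3, -2.8]
grip_width: 52.4
finger_force: 9.1
```

Call:
carry_out:
  plan:
    - {"tx": 0, "ty": 0, "tz": 0, "rx": 0, "ry": 0, "rz": -0.065}
    - {"tx": 0, "ty": 0, "tz": 0, "rx": 0, "ry": 0, "rz": -0.065}
    - {"tx": 0, "ty": 0, "tz": 0, "rx": 0, "ry": 0, "rz": -0.065}
    - {"tx": 0, "ty": 0, "tz": 0, "rx": 0, "ry": 0, "rz": -0.065}
    - {"tx": 0, "ty": 0, "tz": 0, "rx": 0, "ry": 0, "rz": -0.065}
    - {"tx": 0, "ty": 0, "tz": 0, "rx": 0, "ry": 0, "rz": -0.065}
    - {"tx": 0, "ty": 0, "tz": 0, "rx": 0, "ry": 0, "rz": -0.065}
    - {"tx": 0, "ty": 2, "tz": 0, "rx": 0, "ry": 0, "rz": 0}
    - {"tx": 0, "ty": 0, "tz": 0, "rx": 0, "ry": 0, "rz": 0}

```text
time: 21.0
tool_pos: [694.1, -140.4, 21.7]
tcp_rot: [3.142, -0.0, 1.568]
contact_force: [0.4, -0.3, -2.5]
grip_width: 52.1
finger_force: 9.2
```

```bash
python3 - <<'E'
from h import *
o=bot.get_obs();print(o["tool_pos"],o["tcp_rot"],o["grip_width"])
t=bot.capture("top")[:,:,::-1].copy();cv2.imwrite("pics/t10.png",t)
cv2.imwrite("pics/t10c.png",cv2.resize(t[120:320,150:410],(780,600),interpolation=cv2.INTER_CUBIC))
E
```

```text
[ 694.07051935 -140.41372918   21.68615401] [ 3.14158820e+00 -1.39518917e-04  1.56779040e+00] 52.14024807631341
```

View pics/t10c.png

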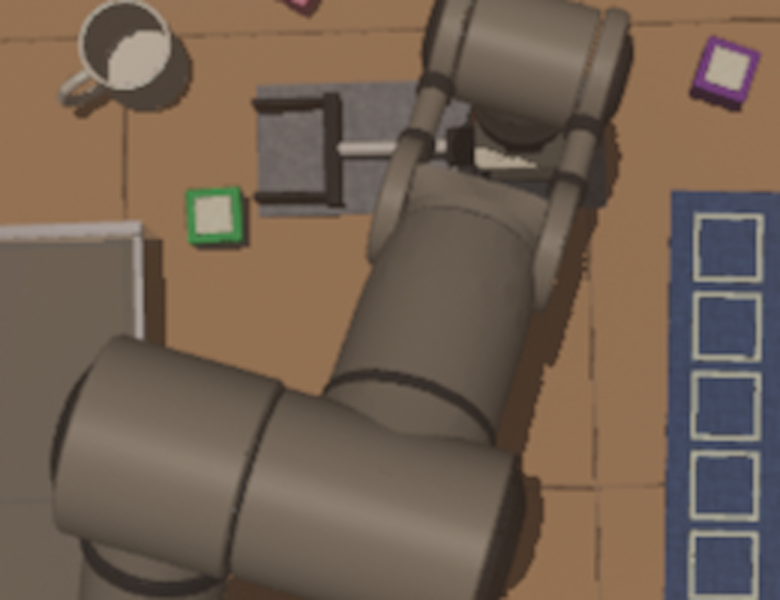

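```bash
python3 - <<'E'
from h import *
m=bot.camera_model("top");f=lambda u,v,z:ray(m,(150+u/3-.33,120+v/3-.33),z)
a=f(253,102,34);b=f(256,198,34);print("tips",a,b,(a+b)/2)
a=f(325,100,34);b=f(330,203,34);print("bar",a,b,(a+b)/2)
print("shaft",f(345,149,20),f(440,147,20))
print("mat",f(258,86,0),f(258,216,0),f(405,83,0),f(375,213,0))
# mat edges from t0 fit
im=cv2.imread("pics/top0.png").astype(int);g=(im.max(2)-im.min(2)<22)&(im.max(2)<140)
k=g.astype(np.uint8);k[:140]=0;k[195:]=0;k[:,:230]=0;k[:,356:]=0
k=cv2.morphologyEx(k,cv2.MORPH_CLOSE,np.ones((15,15)));k=cv2.morphologyEx(k,cv2.MORPH_OPEN,np.ones((5,5)))
c=max(cv2.findContours(k,0,2)[0],key=cv2.contourArea)
P=np.array([ray(m,q[0]+.0,0) for q in c],np.float32);print(cv2.minAreaRect(P))
E
```

```text
tips [731.60999207  79.51913114] [649.74155018  78.52482366] [690.67577113  79.0219774 ]
bar [731.67881739  18.5833531 ] [643.83041476  16.22562655] [687.75461607  17.40448982]
shaft [692.01192997   3.56794518] [691.56018967 -77.40545046]
mat [752.7493624   79.05521208] [639.49401799  81.19989752] [751.94240313 -48.18367476] [639.40830245 -19.65038039]
((696.1329345703125, -69.09593200683594), (113.2383041381836, 296.6366271972656), 0.06336444616317749)
```

Call:
carry_out:
  plan:
    - {"tx": 1, "ty": 0, "tz": 0, "rx": 0, "ry": 0, "rz": -0.008}
    - {"tx": 2, "ty": 0, "tz": -1, "rx": 0, "ry": 0, "rz": -0.007}
    - {"tx": 0, "ty": 0, "tz": -1, "rx": 0, "ry": 0, "rz": 0}
    - {"tx": 0, "ty": 0, "tz": 0, "rx": 0, "ry": 0, "rz": 0}

```text
time: 21.45
tool_pos: [697.4, -140.5, 20.4]
tcp_rot: [3.14, 0.0, 1.552]
contact_force: [-1.0, -0.1, 1.6]
grip_width: 52.4
finger_force: 8.9
```

Call:
carry_out:
  plan:
    - {"tx": 0, "ty": 0, "tz": 0, "rx": 0, "ry": 0, "rz": 0}
    - {"tx": 0, "ty": 0, "tz": 0, "rx": 0, "ry": 0, "rz": 0}
    - {"tx": 0, "ty": 0, "tz": 0, "rx": 0, "ry": 0, "rz": 0}
    - {"tx": 0, "ty": 0, "tz": 0, "rx": 0, "ry": 0, "rz": 0}
    - {"tx": 0, "ty": 0, "tz": 0, "rx": 0, "ry": 0, "rz": 0}
    - {"tx": 0, "ty": 0, "tz": 15, "rx": 0, "ry": 0, "rz": 0}
    - {"tx": 0, "ty": 0, "tz": 30, "rx": 0, "ry": 0, "rz": 0}
    - {"tx": 0, "ty": 0, "tz": 45, "rx": 0, "ry": 0, "rz": 0}
    - {"tx": 0, "ty": 0, "tz": 45, "rx": 0, "ry": 0, "rz": 0}
    - {"tx": 0, "ty": 0, "tz": 45, "rx": 0, "ry": 0, "rz": 0}
  gripper: 0

```text
time: 22.45
tool_pos: [696.9, -140.3, 203.0]
tcp_rot: [3.14, 0.0, 1.552]
contact_force: [1.0, 0.1, 0.2]
grip_width: 92.2
finger_force: 0.0
```

Call:
carry_out:
  plan:
    - {"tx": -25, "ty": -27, "tz": 0, "rx": 0, "ry": 0, "rz": 0}
    - {"tx": -25, "ty": -27, "tz": 0, "rx": 0, "ry": 0, "rz": 0}
    - {"tx": -25, "ty": -27, "tz": 0, "rx": 0, "ry": 0, "rz": 0}
    - {"tx": -25, "ty": -27, "tz": 0, "rx": 0, "ry": 0, "rz": 0}
    - {"tx": -25, "ty": -27, "tz": 0, "rx": 0, "ry": 0, "rz": 0}
    - {"tx": -25, "ty": -27, "tz": 0, "rx": 0, "ry": 0, "rz": 0}
    - {"tx": -25, "ty": -27, "tz": 0, "rx": 0, "ry": 0, "rz": 0}
    - {"tx": -25, "ty": -27, "tz": 0, "rx": 0, "ry": 0, "rz": 0}
    - {"tx": -25, "ty": -27, "tz": 0, "rx": 0, "ry": 0, "rz": 0}
    - {"tx": -25, "ty": -27, "tz": 0, "rx": 0, "ry": 0, "rz": 0}
    - {"tx": -25, "ty": -27, "tz": 0, "rx": 0, "ry": 0, "rz": 0}
    - {"tx": -25, "ty": -27, "tz": 0, "rx": 0, "ry": 0, "rz": 0}

```text
time: 23.65
tool_pos: [396.0, -465.5, 201.2]
tcp_rot: [3.14, 0.001, 1.552]
contact_force: [0.2, 0.6, -0.6]
grip_width: 92.2
finger_force: 0.0
```

```bash
cat > tins.py <<'E'
from h import *
# lid+label mask: fit the lid's outer square (z=42) from top view; seeds come from the caller
def fit(im,m,seed,r=32):
    """grow region differing from counter/mat at the lid: use lid colour or bright label, dark included"""
    x,y=proj(m,[*seed,42]).round().astype(int);x0,y0=x-16,y-16
    w=cv2.cvtColor(cv2.resize(im[y0:y+17,x0:x+17],None,fx=8,fy=8,interpolation=cv2.INTER_CUBIC),cv2.COLOR_BGR2HSV)
    bright=((w[...,1]<75)&(w[...,2]>140)).astype(np.uint8)
    n,l,s,c=cv2.connectedComponentsWithStats(bright)
    if n<2:return None
    i=min((i for i in range(1,n) if s[i,4]>800),key=lambda i:np.hypot(*(c[i]-132)),default=None)
    if i is None:return None
    P=np.array([ray(m,(x0+(q[0][0]+.5)/8-.5,y0+(q[0][1]+.5)/8-.5),42) for q in cv2.findContours((l==i).astype(np.uint8),0,1)[0][0]],np.float32)
    (cx,cy),(a,b),g=cv2.minAreaRect(P);g=(g+45)%90-45
    return np.array([cx,cy]).round(1),(round(a),round(b)),round(np.radians(g),3)
def sight(n,**seeds):
    im=bot.capture("top")[:,:,::-1].copy();cv2.imwrite(f"pics/t{n}.png",im);m=bot.camera_model("top")
    for k,s in seeds.items(): print(k,fit(im,m,s))
    return im,m
E
python3 - <<'E'
from tins import *
im,m=sight("11",green=(632,112),red=(455,88),yel=(553,-92),blk=(447,-72))
im0=cv2.imread("pics/top0.png")
for k,s in dict(yel=(553,-92),blk=(447,-72)).items(): print("t0",k,fit(im0,m,s))
cv2.imwrite("pics/t11c.png",cv2.resize(im[120:345,150:450],(800,600),interpolation=cv2.INTER_CUBIC))
E
```

```text
green (array([635.6, 113.9]), (32, 32), np.float64(0.044))
red (array([450.5,  76.8]), (30, 29), np.float64(-0.567))
yel (array([557.2, -89.2]), (30, 29), np.float64(-0.245))
blk (array([448.1, -70.2]), (30, 30), np.float64(0.277))
t0 yel (array([557.2, -89.2]), (30, 29), np.float64(-0.246))
t0 blk (array([448.1, -70.2]), (30, 30), np.float64(0.278))
```

View pics/t11c.png

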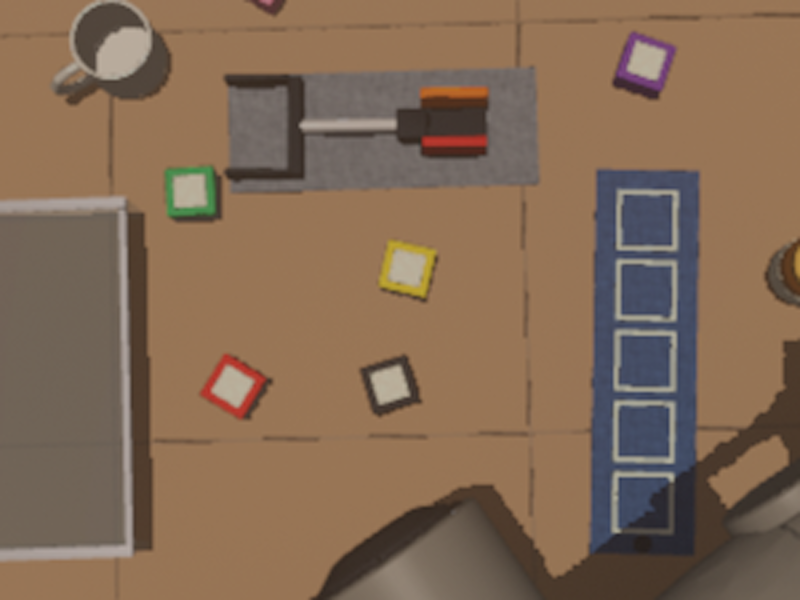

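```bash
python3 - <<'E'
from tins import *
m=bot.camera_model("top");im=cv2.imread("pics/t11.png")
def rect(mask,x0,y0,z):
    c=max(cv2.findContours(mask.astype(np.uint8),0,1)[0],key=cv2.contourArea)
    P=np.array([ray(m,(x0+(q[0][0]+.5)/8-.5,y0+(q[0][1]+.5)/8-.5),z) for q in c],np.float32)
    (cx,cy),s,g=cv2.minAreaRect(P);return round(cx,1),round(cy,1),np.round(s,1),round(np.radians((g+45)%90-45),3)
def win(I,c,z,r=16):
    x,y=proj(m,[*c,z]).round().astype(int)
    return cv2.resize(I[y-r:y+r+1,x-r:x+r+1],None,fx=8,fy=8,interpolation=cv2.INTER_CUBIC),x-r,y-r
for k,s,h in(("green",(633,112),(40,90)),("red",(452,80),(172,8)),("yel",(555,-90),(23,35))):
    w,x0,y0=win(im,s,42);H=cv2.cvtColor(w,cv2.COLOR_BGR2HSV)
    hh=H[...,0];hm=((hh>=h[0])|(hh<=h[1])) if h[0]>h[1] else (hh>=h[0])&(hh<=h[1])
    print(k,rect(hm&(H[...,1]>(150 if k!="green" else 100))&(H[...,2]>90),x0,y0,42))
im0=cv2.imread("pics/top0.png");C=[]
for i in range(5):
    c=(328+68*i,-311-3.3*i);w,x0,y0=win(im0,c,0,15);H=cv2.cvtColor(w,cv2.COLOR_BGR2HSV)
    r=rect((H[...,1]<90)&(H[...,2]>120),x0,y0,0);print(i+1,r);C.append(r[:2])
C=np.array(C);A=np.c_[np.ones(5),np.arange(5)];s,_,_,_=np.linalg.lstsq(A,C,rcond=None);print(s,np.arctan2(s[1,1],s[1,0]))
f=lambda u,v,z:ray(m,(150+(u+.5)*.375-.5,120+(v+.5)*.375-.5),z).round(1)
print("shaft",f(310,126,20),f(390,126,20),"plates",f(454,97,60),f(454,142,60),"jawtips",f(227,80,34),f(228,173,34),"bar",f(295,79,34),f(295,176,34))
print("mat",f(227,76,0),f(232,192,0),f(535,68,0),f(539,183,0))
E
```

```text
green (634.9, 113.1, array([46.4, 46.5]), np.float64(0.039))
red (450.5, 76.1, array([47.3, 47.3]), np.float64(-0.575))
yel (556.5, -89.5, array([46.4, 46.4]), np.float64(-0.246))
1 (330.0, -308.9, array([59.9, 60.1]), np.float64(-0.051))
2 (397.7, -312.2, array([60.1, 60.2]), np.float64(-0.05))
3 (465.6, -315.4, array([60.5, 60.2]), np.float64(-0.051))
4 (533.6, -319.1, array([59.9, 60.4]), np.float64(-0.046))
5 (601.6, -322.3, array([60.2, 60.3]), np.float64(-0.05))
[[ 329.88 -308.84]
 [  67.91   -3.37]] -0.04958382814469889
shaft [6.981e+02 2.000e-01] [696.1 -76.5] plates [ 714.3 -137.7] [ 671.9 -136.5] jawtips [741.8  77.3] [652.6  78. ] bar [741.   12.5] [648.   14.5]
mat [753.2  81.3] [639.4  78.6] [ 753.  -218.6] [ 640.2 -219.1]
```

The view shows the reacher laid along the mat's middle, its axis at x≈697 against the mat's 696. Green (190,192), red (233,385), yellow (407,268) and black (388,384) are all clear on the open counter. Now I build the row, yellow into slot 4 first.

Call:
carry_out:
  plan:
    - {"tx": 13, "ty": 31, "tz": -5, "rx": 0, "ry": 0, "rz": -0.149}
    - {"tx": 13, "ty": 31, "tz": -5, "rx": 0, "ry": 0, "rz": -0.149}
    - {"tx": 13, "ty": 31, "tz": -5, "rx": 0, "ry": 0, "rz": -0.149}
    - {"tx": 13, "ty": 31, "tz": -10, "rx": 0, "ry": 0, "rz": -0.149}
    - {"tx": 13, "ty": 31, "tz": -10, "rx": 0, "ry": 0, "rz": -0.149}
    - {"tx": 13, "ty": 31, "tz": -10, "rx": 0, "ry": 0, "rz": -0.149}
    - {"tx": 13, "ty": 31, "tz": -10, "rx": 0, "ry": 0, "rz": -0.149}
    - {"tx": 13, "ty": 31, "tz": -10, "rx": 0, "ry": 0, "rz": -0.149}
    - {"tx": 13, "ty": 31, "tz": -10, "rx": 0, "ry": 0, "rz": -0.149}
    - {"tx": 13, "ty": 31, "tz": -10, "rx": 0, "ry": 0, "rz": -0.149}
    - {"tx": 13, "ty": 31, "tz": -5, "rx": 0, "ry": 0, "rz": -0.149}
    - {"tx": 13, "ty": 31, "tz": 0, "rx": 0, "ry": 0, "rz": -0.149}

```text
time: 24.9
tool_pos: [553.4, -90.8, 110.1]
tcp_rot: [3.142, 0.0, -0.242]
contact_force: [1.1, -0.4, 0.3]
grip_width: 91.7
finger_force: 0.0
```

```bash
python3 - <<'E'
from h import *
o=bot.get_obs();print(o["tool_pos"],o["tcp_rot"])
mw=bot.camera_model("wrist");w=bot.capture("wrist")[:,:,::-1].copy();cv2.imwrite("pics/w12.png",w)
H=cv2.cvtColor(w,cv2.COLOR_BGR2HSV);k=((H[...,0]>=23)&(H[...,0]<=35)&(H[...,1]>130)&(H[...,2]>90)).astype(np.uint8)
c=max(cv2.findContours(k,0,1)[0],key=cv2.contourArea)
P=np.array([ray(mw,q[0],42) for q in c],np.float32);print(cv2.minAreaRect(P),proj(mw,(556.5,-89.5,42)))
E
```

```text
[553.37349085 -90.8374319  110.07149542] [ 3.14154003e+00  5.88765992e-05 -2.42366739e-01]
((557.587890625, -85.33473205566406), (45.61656188964844, 46.866703033447266), 74.85324096679688) [312.71291325 244.99778268]
```

Call:
carry_out:
  plan:
    - {"tx": 4, "ty": 2, "tz": -10, "rx": 0, "ry": 0, "rz": -0.008}
    - {"tx": 0, "ty": 0, "tz": -30, "rx": 0, "ry": 0, "rz": 0}
    - {"tx": 0, "ty": 0, "tz": -30, "rx": 0, "ry": 0, "rz": 0}
    - {"tx": 0, "ty": 0, "tz": -20, "rx": 0, "ry": 0, "rz": 0}
    - {"tx": 0, "ty": 0, "tz": -11, "rx": 0, "ry": 0, "rz": 0}
    - {"tx": 0, "ty": 0, "tz": 0, "rx": 0, "ry": 0, "rz": 0}

```text
time: 25.55
tool_pos: [556.1, -90.9, 7.5]
tcp_rot: [3.141, 0.003, -0.244]
contact_force: [-0.9, -0.1, -0.8]
grip_width: 92.3
finger_force: 0.0
```

Call:
carry_out:
  plan:
    - {"tx": 0, "ty": 0, "tz": 0, "rx": 0, "ry": 0, "rz": 0}
    - {"tx": 0, "ty": 0, "tz": 0, "rx": 0, "ry": 0, "rz": 0}
    - {"tx": 0, "ty": 0, "tz": 0, "rx": 0, "ry": 0, "rz": 0}
    - {"tx": 0, "ty": 0, "tz": 0, "rx": 0, "ry": 0, "rz": 0}
    - {"tx": 0, "ty": 0, "tz": 0, "rx": 0, "ry": 0, "rz": 0}
    - {"tx": 0, "ty": 0, "tz": 0, "rx": 0, "ry": 0, "rz": 0}
    - {"tx": 0, "ty": 0, "tz": 0, "rx": 0, "ry": 0, "rz": 0}
  gripper: 0.55

```text
time: 26.25
tool_pos: [557.2, -90.2, 9.0]
tcp_rot: [-3.141, -0.0, -0.244]
contact_force: [-0.6, 1.7, 2.6]
grip_width: 45.9
finger_force: 30.0
```

Call:
carry_out:
  plan:
    - {"tx": -1, "ty": -10, "tz": 0, "rx": 0, "ry": 0, "rz": 0.015}
    - {"tx": -2, "ty": -16, "tz": 0, "rx": 0, "ry": 0, "rz": 0.02}
    - {"tx": -2, "ty": -22, "tz": 0, "rx": 0, "ry": 0, "rz": 0.02}
    - {"tx": -2, "ty": -22, "tz": 0, "rx": 0, "ry": 0, "rz": 0.02}
    - {"tx": -2, "ty": -22, "tz": 0, "rx": 0, "ry": 0, "rz": 0.02}
    - {"tx": -2, "ty": -22, "tz": 0, "rx": 0, "ry": 0, "rz": 0.02}
    - {"tx": -2, "ty": -22, "tz": 0, "rx": 0, "ry": 0, "rz": 0.02}
    - {"tx": -2, "ty": -22, "tz": 0, "rx": 0, "ry": 0, "rz": 0.02}
    - {"tx": -2, "ty": -22, "tz": 0, "rx": 0, "ry": 0, "rz": 0.02}
    - {"tx": -2, "ty": -22, "tz": 0, "rx": 0, "ry": 0, "rz": 0.02}
    - {"tx": -2, "ty": -16, "tz": 0, "rx": 0, "ry": 0, "rz": 0}
    - {"tx": -2, "ty": -11, "tz": 0, "rx": 0, "ry": 0, "rz": 0}

```text
time: 27.45
tool_pos: [534.0, -320.2, 9.0]
tcp_rot: [-3.141, -0.0, -0.05]
contact_force: [2.6, 4.0, 4.9]
grip_width: 45.8
finger_force: 30.0
```

Call:
carry_out:
  plan:
    - {"tx": 0, "ty": 0, "tz": 0, "rx": 0, "ry": 0, "rz": 0}
    - {"tx": 0, "ty": 0, "tz": 0, "rx": 0, "ry": 0, "rz": 0}

```text
time: 27.65
tool_pos: [534.2, -320.0, 9.0]
tcp_rot: [3.14, -0.001, -0.05]
contact_force: [-0.3, -2.4, 4.4]
grip_width: 46.0
finger_force: 30.0
```

```bash
python3 - <<'E'
from h import *
o=bot.get_obs();print(o["tool_pos"],o["tcp_rot"],o["grip_width"])
for n,X in(("scene",(533.6,-318.9,42)),("wrist",(533.6,-318.9,42))):
    m=bot.camera_model(n);w=bot.capture(n)[:,:,::-1].copy()
    H=cv2.cvtColor(w,cv2.COLOR_BGR2HSV);k=((H[...,0]>=23)&(H[...,0]<=35)&(H[...,1]>130)&(H[...,2]>90)).astype(np.uint8)
    cs=cv2.findContours(k,0,1)[0]
    if cs:
        c=max(cs,key=cv2.contourArea);P=np.array([ray(m,q[0],42) for q in c],np.float32);print(n,cv2.minAreaRect(P))
E
```

```text
[ 534.16704879 -320.0325099     9.02015383] [ 3.14002623e+00 -6.87556534e-04 -4.95132618e-02] 45.98032142137686
scene ((458.294921875, -434.211669921875), (54.12608337402344, 51.72245788574219), 4.7803850173950195)
wrist ((551.2155151367188, -319.4765319824219), (45.72200393676758, 14.74864387512207), 87.10797882080078)
```

Call:
carry_out:
  plan:
    - {"tx": 0, "ty": 0, "tz": 0, "rx": 0, "ry": 0, "rz": 0}
    - {"tx": 0, "ty": 0, "tz": 0, "rx": 0, "ry": 0, "rz": 0}
    - {"tx": 0, "ty": 0, "tz": 0, "rx": 0, "ry": 0, "rz": 0}
    - {"tx": 0, "ty": 0, "tz": 0, "rx": 0, "ry": 0, "rz": 0}
    - {"tx": 0, "ty": 0, "tz": 20, "rx": 0, "ry": 0, "rz": 0}
    - {"tx": 0, "ty": 0, "tz": 40, "rx": 0, "ry": 0, "rz": 0}
    - {"tx": 0, "ty": 0, "tz": 40, "rx": 0, "ry": 0, "rz": 0}
  gripper: 0

```text
time: 28.45
tool_pos: [533.5, -318.8, 109.0]
tcp_rot: [-3.14, 0.002, -0.049]
contact_force: [0.4, -0.6, 0.8]
grip_width: 90.8
finger_force: 0.0
```

Call:
carry_out:
  plan:
    - {"tx": -12, "ty": 36, "tz": 0, "rx": 0, "ry": 0, "rz": 0.047}
    - {"tx": -12, "ty": 36, "tz": 0, "rx": 0, "ry": 0, "rz": 0.047}
    - {"tx": -12, "ty": 36, "tz": 0, "rx": 0, "ry": 0, "rz": 0.047}
    - {"tx": -12, "ty": 36, "tz": 0, "rx": 0, "ry": 0, "rz": 0.047}
    - {"tx": -12, "ty": 36, "tz": 0, "rx": 0, "ry": 0, "rz": 0.047}
    - {"tx": -13, "ty": 36, "tz": 0, "rx": 0, "ry": 0, "rz": 0.047}
    - {"tx": -13, "ty": 34, "tz": 0, "rx": 0, "ry": 0, "rz": 0.047}
    - {"tx": 0, "ty": 0, "tz": 0, "rx": 0, "ry": 0, "rz": 0}

```text
time: 29.25
tool_pos: [445.7, -65.8, 108.6]
tcp_rot: [-3.139, 0.002, 0.284]
contact_force: [-0.0, -0.9, 0.4]
grip_width: 92.1
finger_force: 0.0
```

```bash
cat > wl.py <<'E'
from h import *
import sys
# label centre of the tin nearest the expected spot, seen from the wrist camera
def wl(n,seed):
    o=bot.get_obs();m=bot.camera_model("wrist");w=bot.capture("wrist")[:,:,::-1].copy();cv2.imwrite(f"pics/w{n}.png",w)
    H=cv2.cvtColor(w,cv2.COLOR_BGR2HSV);k=((H[...,1]<70)&(H[...,2]>140)).astype(np.uint8)
    B=[]
    for c in cv2.findContours(k,0,1)[0]:
        if cv2.contourArea(c)<100: continue
        P=np.array([ray(m,q[0],42) for q in c],np.float32);(x,y),s,g=cv2.minAreaRect(P)
        B.append((np.hypot(x-seed[0],y-seed[1]),round(x,1),round(y,1),np.round(s),round(np.radians((g+45)%90-45),3)))
    print(o["tool_pos"],o["tcp_rot"][2],"wrist",*sorted(B,key=lambda b:b[0])[:2])
E
python3 - <<'E'
from wl import *
from tins import *
wl(13,(448,-70));sight("13",yel=(533.6,-318.9),blk=(448,-70),red=(450.5,76),green=(635,113))
E
```

```text
[445.66403186 -65.84604616 108.59419663] 0.2843237119406843 wrist (np.float64(4.082809549864418), 447.2, -66.0, array([30., 30.]), np.float64(0.284)) (np.float64(123.17736611993757), 428.1, -191.6, array([13., 50.]), np.float64(0.284))
yel (array([ 533.3, -322.6]), (29, 29), np.float64(-0.041))
blk None
red (array([450.4,  76.9]), (30, 29), np.float64(-0.57))
green (array([635.7, 113.9]), (32, 32), np.float64(0.049))
```

Call:
carry_out:
  plan:
    - {"tx": 2, "ty": -1, "tz": -10, "rx": 0, "ry": 0, "rz": 0}
    - {"tx": 0, "ty": 0, "tz": -30, "rx": 0, "ry": 0, "rz": 0}
    - {"tx": 0, "ty": 0, "tz": -30, "rx": 0, "ry": 0, "rz": 0}
    - {"tx": 0, "ty": 0, "tz": -20, "rx": 0, "ry": 0, "rz": 0}
    - {"tx": 0, "ty": 0, "tz": -10, "rx": 0, "ry": 0, "rz": 0}
    - {"tx": 0, "ty": 0, "tz": 0, "rx": 0, "ry": 0, "rz": 0}

```text
time: 29.95
tool_pos: [449.5, -70.9, 7.2]
tcp_rot: [-3.14, 0.002, 0.278]
contact_force: [0.2, 0.7, 0.2]
grip_width: 91.9
finger_force: 0.0
```

Call:
carry_out:
  plan:
    - {"tx": 0, "ty": 0, "tz": 0, "rx": 0, "ry": 0, "rz": 0}
    - {"tx": 0, "ty": 0, "tz": 0, "rx": 0, "ry": 0, "rz": 0}
    - {"tx": 0, "ty": 0, "tz": 0, "rx": 0, "ry": 0, "rz": 0}
    - {"tx": 0, "ty": 0, "tz": 0, "rx": 0, "ry": 0, "rz": 0}
    - {"tx": 0, "ty": 0, "tz": 0, "rx": 0, "ry": 0, "rz": 0}
    - {"tx": 0, "ty": 0, "tz": 0, "rx": 0, "ry": 0, "rz": 0}
    - {"tx": 0, "ty": 0, "tz": 0, "rx": 0, "ry": 0, "rz": 0}
  gripper: 0.55

```text
time: 30.65
tool_pos: [450.0, -70.3, 8.9]
tcp_rot: [3.142, -0.0, 0.28]
contact_force: [-0.5, 1.2, 2.3]
grip_width: 45.8
finger_force: 30.0
```

Call:
carry_out:
  plan:
    - {"tx": 1, "ty": -11, "tz": 0, "rx": 0, "ry": 0, "rz": -0.03}
    - {"tx": 1, "ty": -17, "tz": 0, "rx": 0, "ry": 0, "rz": -0.03}
    - {"tx": 2, "ty": -23, "tz": 0, "rx": 0, "ry": 0, "rz": -0.03}
    - {"tx": 2, "ty": -23, "tz": 0, "rx": 0, "ry": 0, "rz": -0.03}
    - {"tx": 2, "ty": -23, "tz": 0, "rx": 0, "ry": 0, "rz": -0.03}
    - {"tx": 2, "ty": -23, "tz": 0, "rx": 0, "ry": 0, "rz": -0.03}
    - {"tx": 2, "ty": -23, "tz": 0, "rx": 0, "ry": 0, "rz": -0.03}
    - {"tx": 1, "ty": -23, "tz": 0, "rx": 0, "ry": 0, "rz": -0.03}
    - {"tx": 1, "ty": -23, "tz": 0, "rx": 0, "ry": 0, "rz": -0.03}
    - {"tx": 1, "ty": -23, "tz": 0, "rx": 0, "ry": 0, "rz": -0.03}
    - {"tx": 1, "ty": -18, "tz": 0, "rx": 0, "ry": 0, "rz": -0.02}
    - {"tx": 1, "ty": -13, "tz": 0, "rx": 0, "ry": 0, "rz": -0.01}

```text
time: 31.85
tool_pos: [466.9, -314.4, 8.9]
tcp_rot: [-3.141, 0.0, -0.052]
contact_force: [-0.5, 4.7, 6.1]
grip_width: 45.9
finger_force: 30.0
```

Call:
carry_out:
  plan:
    - {"tx": 0, "ty": 0, "tz": 0, "rx": 0, "ry": 0, "rz": 0}
    - {"tx": 0, "ty": 0, "tz": 0, "rx": 0, "ry": 0, "rz": 0}
    - {"tx": 0, "ty": 0, "tz": 0, "rx": 0, "ry": 0, "rz": 0}

```text
time: 32.15
tool_pos: [467.2, -313.3, 8.9]
tcp_rot: [3.141, -0.001, -0.05]
contact_force: [-0.5, -2.3, 2.5]
grip_width: 45.8
finger_force: 30.0
```

Call:
carry_out:
  plan:
    - {"tx": 0, "ty": 0, "tz": 0, "rx": 0, "ry": 0, "rz": 0}
    - {"tx": 0, "ty": 0, "tz": 0, "rx": 0, "ry": 0, "rz": 0}
    - {"tx": 0, "ty": 0, "tz": 0, "rx": 0, "ry": 0, "rz": 0}
    - {"tx": 0, "ty": 0, "tz": 0, "rx": 0, "ry": 0, "rz": 0}
    - {"tx": 0, "ty": 0, "tz": 20, "rx": 0, "ry": 0, "rz": 0}
    - {"tx": 0, "ty": 0, "tz": 40, "rx": 0, "ry": 0, "rz": 0}
    - {"tx": 0, "ty": 0, "tz": 40, "rx": 0, "ry": 0, "rz": 0}
  gripper: 0

```text
time: 32.85
tool_pos: [466.5, -312.8, 109.1]
tcp_rot: [-3.14, 0.002, -0.05]
contact_force: [-0.3, -0.3, 0.5]
grip_width: 91.3
finger_force: 0.0
```

Call:
carry_out:
  plan:
    - {"tx": -1, "ty": 35, "tz": 0, "rx": 0, "ry": 0, "rz": 0.1}
    - {"tx": -1, "ty": 35, "tz": 0, "rx": 0, "ry": 0, "rz": 0.1}
    - {"tx": -1, "ty": 35, "tz": 0, "rx": 0, "ry": 0, "rz": 0.1}
    - {"tx": -1, "ty": 35, "tz": 0, "rx": 0, "ry": 0, "rz": 0.1}
    - {"tx": -1, "ty": 35, "tz": 0, "rx": 0, "ry": 0, "rz": 0.1}
    - {"tx": -1, "ty": 36, "tz": 0, "rx": 0, "ry": 0, "rz": 0.1}
    - {"tx": -2, "ty": 36, "tz": 0, "rx": 0, "ry": 0, "rz": 0.1}
    - {"tx": -2, "ty": 36, "tz": 0, "rx": 0, "ry": 0, "rz": 0.1}
    - {"tx": -2, "ty": 36, "tz": 0, "rx": 0, "ry": 0, "rz": 0.1}
    - {"tx": -2, "ty": 36, "tz": 0, "rx": 0, "ry": 0, "rz": 0.1}
    - {"tx": -2, "ty": 36, "tz": 0, "rx": 0, "ry": 0, "rz": 0.05}
    - {"tx": 0, "ty": 0, "tz": 0, "rx": 0, "ry": 0, "rz": 0}

```text
time: 34.05
tool_pos: [450.2, 81.0, 108.7]
tcp_rot: [-3.141, -0.0, 1.005]
contact_force: [0.4, -0.3, -0.3]
grip_width: 92.2
finger_force: 0.0
```

Call:
carry_out:
  plan:
    - {"tx": 0, "ty": 0, "tz": 0, "rx": 0, "ry": 0, "rz": 0}
    - {"tx": 0, "ty": 0, "tz": 0, "rx": 0, "ry": 0, "rz": 0}

```text
time: 34.25
tool_pos: [451.1, 77.0, 108.7]
tcp_rot: [3.141, 0.0, 0.999]
contact_force: [0.3, 0.1, 0.1]
grip_width: 92.2
finger_force: 0.0
```

```bash
python3 - <<'E'
from wl import *
from tins import *
wl(14,(450,78));sight("14",yel=(533.6,-318.9),blk=(465,-315),green=(635,113))
E
```

```text
[451.0936664   76.9687625  108.71480065] 0.9988479981759233 wrist (np.float64(2.722374952854841), 449.6, 80.7, array([30., 30.]), np.float64(-0.572)) (np.float64(121.31662613105566), 515.1, -24.4, array([15., 67.]), np.float64(-0.573))
yel (array([ 533.3, -322.6]), (29, 29), np.float64(-0.041))
blk (array([ 466. , -316.3]), (30, 30), np.float64(-0.035))
green (array([635.6, 114. ]), (32, 32), np.float64(0.052))
```

Call:
carry_out:
  plan:
    - {"tx": -1, "ty": 2, "tz": -10, "rx": 0, "ry": 0, "rz": 0}
    - {"tx": 0, "ty": 0, "tz": -30, "rx": 0, "ry": 0, "rz": 0}
    - {"tx": 0, "ty": 0, "tz": -30, "rx": 0, "ry": 0, "rz": 0}
    - {"tx": 0, "ty": 0, "tz": -20, "rx": 0, "ry": 0, "rz": 0}
    - {"tx": 0, "ty": 0, "tz": -9, "rx": 0, "ry": 0, "rz": 0}
    - {"tx": 0, "ty": 0, "tz": 0, "rx": 0, "ry": 0, "rz": 0}

```text
time: 34.95
tool_pos: [449.1, 79.3, 8.5]
tcp_rot: [-3.139, 0.002, 0.999]
contact_force: [-0.4, -0.7, -0.2]
grip_width: 92.0
finger_force: 0.0
```

Call:
carry_out:
  plan:
    - {"tx": 0, "ty": 0, "tz": 0, "rx": 0, "ry": 0, "rz": 0}
    - {"tx": 0, "ty": 0, "tz": 0, "rx": 0, "ry": 0, "rz": 0}
    - {"tx": 0, "ty": 0, "tz": 0, "rx": 0, "ry": 0, "rz": 0}
    - {"tx": 0, "ty": 0, "tz": 0, "rx": 0, "ry": 0, "rz": 0}
    - {"tx": 0, "ty": 0, "tz": 0, "rx": 0, "ry": 0, "rz": 0}
    - {"tx": 0, "ty": 0, "tz": 0, "rx": 0, "ry": 0, "rz": 0}
    - {"tx": 0, "ty": 0, "tz": 0, "rx": 0, "ry": 0, "rz": 0}
  gripper: 0.55

```text
time: 35.65
tool_pos: [450.1, 79.6, 9.9]
tcp_rot: [3.141, -0.0, 1.0]
contact_force: [0.2, 0.0, 2.0]
grip_width: 45.9
finger_force: 30.0
```

Call:
carry_out:
  plan:
    - {"tx": -5, "ty": -9, "tz": 0, "rx": 0, "ry": 0, "rz": -0.04}
    - {"tx": -5, "ty": -17, "tz": 0, "rx": 0, "ry": 0, "rz": -0.05}
    - {"tx": -5, "ty": -17, "tz": 0, "rx": 0, "ry": 0, "rz": -0.05}
    - {"tx": -5, "ty": -17, "tz": 0, "rx": 0, "ry": 0, "rz": -0.05}
    - {"tx": -5, "ty": -17, "tz": 0, "rx": 0, "ry": 0, "rz": -0.05}
    - {"tx": -5, "ty": -17, "tz": 0, "rx": 0, "ry": 0, "rz": -0.05}
    - {"tx": -5, "ty": -17, "tz": 0, "rx": 0, "ry": 0, "rz": -0.05}
    - {"tx": -5, "ty": -17, "tz": 0, "rx": 0, "ry": 0, "rz": -0.05}
    - {"tx": -5, "ty": -17, "tz": 0, "rx": 0, "ry": 0, "rz": -0.05}
    - {"tx": -5, "ty": -17, "tz": 0, "rx": 0, "ry": 0, "rz": -0.05}
    - {"tx": -5, "ty": -17, "tz": 0, "rx": 0, "ry": 0, "rz": -0.05}
    - {"tx": -5, "ty": -17, "tz": 0, "rx": 0, "ry": 0, "rz": -0.05}

```text
time: 36.85
tool_pos: [389.4, -117.2, 9.9]
tcp_rot: [-3.142, -0.0, 0.406]
contact_force: [0.9, 1.5, 2.2]
grip_width: 46.1
finger_force: 30.0
```

Call:
carry_out:
  plan:
    - {"tx": -5, "ty": -17, "tz": 0, "rx": 0, "ry": 0, "rz": -0.05}
    - {"tx": -5, "ty": -17, "tz": 0, "rx": 0, "ry": 0, "rz": -0.05}
    - {"tx": -5, "ty": -17, "tz": 0, "rx": 0, "ry": 0, "rz": -0.05}
    - {"tx": -5, "ty": -17, "tz": 0, "rx": 0, "ry": 0, "rz": -0.05}
    - {"tx": -5, "ty": -17, "tz": 0, "rx": 0, "ry": 0, "rz": -0.05}
    - {"tx": -5, "ty": -17, "tz": 0, "rx": 0, "ry": 0, "rz": -0.05}
    - {"tx": -5, "ty": -17, "tz": 0, "rx": 0, "ry": 0, "rz": -0.05}
    - {"tx": -5, "ty": -17, "tz": 0, "rx": 0, "ry": 0, "rz": -0.05}
    - {"tx": -5, "ty": -17, "tz": 0, "rx": 0, "ry": 0, "rz": -0.05}
    - {"tx": -5, "ty": -16, "tz": 0, "rx": 0, "ry": 0, "rz": -0.01}
    - {"tx": -5, "ty": -10, "tz": 0, "rx": 0, "ry": 0, "rz": 0}
    - {"tx": 0, "ty": 0, "tz": 0, "rx": 0, "ry": 0, "rz": 0}

```text
time: 38.05
tool_pos: [334.4, -296.8, 9.9]
tcp_rot: [3.14, -0.0, -0.052]
contact_force: [-0.1, -1.6, 2.9]
grip_width: 45.7
finger_force: 30.0
```

Call:
carry_out:
  plan:
    - {"tx": 0, "ty": 0, "tz": 0, "rx": 0, "ry": 0, "rz": 0}
    - {"tx": 0, "ty": 0, "tz": 0, "rx": 0, "ry": 0, "rz": 0}

```text
time: 38.25
tool_pos: [335.1, -295.3, 9.9]
tcp_rot: [3.141, -0.0, -0.05]
contact_force: [-1.2, -1.9, 4.6]
grip_width: 45.7
finger_force: 30.0
```

Short of slot 1 by (-5,-10). I finish the slide, release and rise.

Call:
carry_out:
  plan:
    - {"tx": -3, "ty": -5, "tz": 0, "rx": 0, "ry": 0, "rz": 0}
    - {"tx": -2, "ty": -5, "tz": 0, "rx": 0, "ry": 0, "rz": 0}
    - {"tx": 0, "ty": 0, "tz": 0, "rx": 0, "ry": 0, "rz": 0}
    - {"tx": 0, "ty": 0, "tz": 0, "rx": 0, "ry": 0, "rz": 0}
    - {"tx": 0, "ty": 0, "tz": 0, "rx": 0, "ry": 0, "rz": 0}

```text
time: 38.75
tool_pos: [330.0, -304.5, 9.9]
tcp_rot: [-3.141, 0.001, -0.049]
contact_force: [-1.2, 1.4, 5.5]
grip_width: 45.6
finger_force: 30.0
```

Call:
carry_out:
  plan:
    - {"tx": 0, "ty": 0, "tz": 0, "rx": 0, "ry": 0, "rz": 0}
    - {"tx": 0, "ty": 0, "tz": 0, "rx": 0, "ry": 0, "rz": 0}
    - {"tx": 0, "ty": 0, "tz": 0, "rx": 0, "ry": 0, "rz": 0}
    - {"tx": 0, "ty": 0, "tz": 0, "rx": 0, "ry": 0, "rz": 0}
    - {"tx": 0, "ty": 0, "tz": 20, "rx": 0, "ry": 0, "rz": 0}
    - {"tx": 0, "ty": 0, "tz": 40, "rx": 0, "ry": 0, "rz": 0}
    - {"tx": 0, "ty": 0, "tz": 40, "rx": 0, "ry": 0, "rz": 0}
  gripper: 0

```text
time: 39.45
tool_pos: [329.6, -304.7, 110.3]
tcp_rot: [-3.14, 0.002, -0.05]
contact_force: [0.6, -0.7, 0.3]
grip_width: 90.8
finger_force: 0.0
```

Call:
carry_out:
  plan:
    - {"tx": 25, "ty": 35, "tz": 0, "rx": 0, "ry": 0, "rz": 0.139}
    - {"tx": 25, "ty": 35, "tz": 0, "rx": 0, "ry": 0, "rz": 0.139}
    - {"tx": 25, "ty": 35, "tz": 0, "rx": 0, "ry": 0, "rz": 0.139}
    - {"tx": 25, "ty": 35, "tz": 0, "rx": 0, "ry": 0, "rz": 0.139}
    - {"tx": 25, "ty": 35, "tz": 0, "rx": 0, "ry": 0, "rz": 0.139}
    - {"tx": 25, "ty": 35, "tz": 0, "rx": 0, "ry": 0, "rz": 0.139}
    - {"tx": 25, "ty": 35, "tz": 0, "rx": 0, "ry": 0, "rz": 0.139}
    - {"tx": 25, "ty": 35, "tz": 0, "rx": 0, "ry": 0, "rz": 0.139}
    - {"tx": 25, "ty": 35, "tz": 0, "rx": 0, "ry": 0, "rz": 0.139}
    - {"tx": 25, "ty": 35, "tz": 0, "rx": 0, "ry": 0, "rz": 0.139}
    - {"tx": 25, "ty": 35, "tz": 0, "rx": 0, "ry": 0, "rz": 0.139}
    - {"tx": 25, "ty": 35, "tz": 0, "rx": 0, "ry": 0, "rz": 0.139}

```text
time: 40.65
tool_pos: [630.6, 116.3, 109.4]
tcp_rot: [-3.141, 0.0, 1.624]
contact_force: [1.7, -0.6, -0.5]
grip_width: 91.9
finger_force: 0.0
```

Call:
carry_out:
  plan:
    - {"tx": 5, "ty": 1, "tz": 0, "rx": 0, "ry": 0, "rz": 0}
    - {"tx": 0, "ty": 0, "tz": 0, "rx": 0, "ry": 0, "rz": 0}
    - {"tx": 0, "ty": 0, "tz": 0, "rx": 0, "ry": 0, "rz": 0}

```text
time: 40.95
tool_pos: [634.2, 114.8, 109.3]
tcp_rot: [-3.14, 0.0, 1.616]
contact_force: [0.4, -0.1, 0.6]
grip_width: 91.9
finger_force: 0.0
```

```bash
python3 - <<'E'
from wl import *
from tins import *
wl(15,(635,115));sight("15",red=(330,-309),blk=(465,-315),yel=(533.6,-318.9))
E
```

```text
[634.23786632 114.77104641 109.25273056] 1.6162331854147856 wrist (np.float64(2.6648731858018135), 635.0, 117.7, array([30., 30.]), np.float64(0.045)) (np.float64(52.648802454289005), 680.5, 88.5, array([38., 10.]), np.float64(0.046))
red (array([ 330.3, -308. ]), (29, 29), np.float64(-0.035))
blk (array([ 466. , -316.3]), (30, 30), np.float64(-0.035))
yel (array([ 533.3, -322.6]), (29, 29), np.float64(-0.041))
```

Call:
carry_out:
  plan:
    - {"tx": 1, "ty": 2, "tz": -10, "rx": 0, "ry": 0, "rz": 0}
    - {"tx": 0, "ty": 0, "tz": -30, "rx": 0, "ry": 0, "rz": 0}
    - {"tx": 0, "ty": 0, "tz": -30, "rx": 0, "ry": 0, "rz": 0}
    - {"tx": 0, "ty": 0, "tz": -20, "rx": 0, "ry": 0, "rz": 0}
    - {"tx": 0, "ty": 0, "tz": -9, "rx": 0, "ry": 0, "rz": 0}
    - {"tx": 0, "ty": 0, "tz": 0, "rx": 0, "ry": 0, "rz": 0}

```text
time: 41.65
tool_pos: [635.0, 117.2, 9.3]
tcp_rot: [-3.139, 0.0, 1.617]
contact_force: [-0.1, -0.0, 0.4]
grip_width: 91.9
finger_force: 0.0
```

Call:
carry_out:
  plan:
    - {"tx": 0, "ty": 0, "tz": 0, "rx": 0, "ry": 0, "rz": 0}
    - {"tx": 0, "ty": 0, "tz": 0, "rx": 0, "ry": 0, "rz": 0}
    - {"tx": 0, "ty": 0, "tz": 0, "rx": 0, "ry": 0, "rz": 0}
    - {"tx": 0, "ty": 0, "tz": 0, "rx": 0, "ry": 0, "rz": 0}
    - {"tx": 0, "ty": 0, "tz": 0, "rx": 0, "ry": 0, "rz": 0}
    - {"tx": 0, "ty": 0, "tz": 0, "rx": 0, "ry": 0, "rz": 0}
    - {"tx": 0, "ty": 0, "tz": 0, "rx": 0, "ry": 0, "rz": 0}
  gripper: 0.55

```text
time: 42.35
tool_pos: [636.1, 117.6, 10.9]
tcp_rot: [3.141, -0.0, 1.618]
contact_force: [-0.1, 0.0, 1.7]
grip_width: 45.8
finger_force: 29.9
```

Call:
carry_out:
  plan:
    - {"tx": -8, "ty": 0, "tz": 0, "rx": 0, "ry": 0, "rz": 0}
    - {"tx": -14, "ty": 0, "tz": 0, "rx": 0, "ry": 0, "rz": 0}
    - {"tx": -16, "ty": 0, "tz": 0, "rx": 0, "ry": 0, "rz": 0}
    - {"tx": -16, "ty": 0, "tz": 0, "rx": 0, "ry": 0, "rz": 0}
    - {"tx": -16, "ty": -6, "tz": 0, "rx": 0, "ry": 0, "rz": 0}
    - {"tx": -10, "ty": -14, "tz": 0, "rx": 0, "ry": 0, "rz": -0.1}
    - {"tx": -10, "ty": -20, "tz": 0, "rx": 0, "ry": 0, "rz": -0.1}
    - {"tx": -10, "ty": -20, "tz": 0, "rx": 0, "ry": 0, "rz": -0.1}
    - {"tx": -10, "ty": -20, "tz": 0, "rx": 0, "ry": 0, "rz": -0.1}
    - {"tx": -10, "ty": -20, "tz": 0, "rx": 0, "ry": 0, "rz": -0.1}
    - {"tx": -10, "ty": -20, "tz": 0, "rx": 0, "ry": 0, "rz": -0.1}
    - {"tx": -10, "ty": -20, "tz": 0, "rx": 0, "ry": 0, "rz": -0.1}

```text
time: 43.55
tool_pos: [495.1, -22.9, 10.8]
tcp_rot: [3.142, -0.0, 0.914]
contact_force: [1.0, -0.3, -1.1]
grip_width: 45.7
finger_force: 29.9
```

Call:
carry_out:
  plan:
    - {"tx": -10, "ty": -18, "tz": 0, "rx": 0, "ry": 0, "rz": -0.1}
    - {"tx": -10, "ty": -18, "tz": 0, "rx": 0, "ry": 0, "rz": -0.1}
    - {"tx": -10, "ty": -18, "tz": 0, "rx": 0, "ry": 0, "rz": -0.1}
    - {"tx": -10, "ty": -18, "tz": 0, "rx": 0, "ry": 0, "rz": -0.1}
    - {"tx": -10, "ty": -18, "tz": 0, "rx": 0, "ry": 0, "rz": -0.1}
    - {"tx": -10, "ty": -18, "tz": 0, "rx": 0, "ry": 0, "rz": -0.1}
    - {"tx": -10, "ty": -18, "tz": 0, "rx": 0, "ry": 0, "rz": -0.1}
    - {"tx": -10, "ty": -18, "tz": 0, "rx": 0, "ry": 0, "rz": -0.1}
    - {"tx": -10, "ty": -18, "tz": 0, "rx": 0, "ry": 0, "rz": -0.1}
    - {"tx": -8, "ty": -14, "tz": 0, "rx": 0, "ry": 0, "rz": -0.067}
    - {"tx": 0, "ty": 0, "tz": 0, "rx": 0, "ry": 0, "rz": 0}
    - {"tx": 0, "ty": 0, "tz": 0, "rx": 0, "ry": 0, "rz": 0}

```text
time: 44.75
tool_pos: [397.8, -198.2, 10.8]
tcp_rot: [3.142, 0.0, -0.048]
contact_force: [-1.3, -0.6, 1.2]
grip_width: 45.8
finger_force: 29.9
```

Call:
carry_out:
  plan:
    - {"tx": 0, "ty": -8, "tz": 0, "rx": 0, "ry": 0, "rz": -0.002}
    - {"tx": 0, "ty": -14, "tz": 0, "rx": 0, "ry": 0, "rz": 0}
    - {"tx": 0, "ty": -18, "tz": 0, "rx": 0, "ry": 0, "rz": 0}
    - {"tx": 0, "ty": -18, "tz": 0, "rx": 0, "ry": 0, "rz": 0}
    - {"tx": 0, "ty": -18, "tz": 0, "rx": 0, "ry": 0, "rz": 0}
    - {"tx": 0, "ty": -16, "tz": 0, "rx": 0, "ry": 0, "rz": 0}
    - {"tx": 0, "ty": -12, "tz": 0, "rx": 0, "ry": 0, "rz": 0}
    - {"tx": 0, "ty": -7, "tz": 0, "rx": 0, "ry": 0, "rz": 0}
    - {"tx": 0, "ty": 0, "tz": 0, "rx": 0, "ry": 0, "rz": 0}
    - {"tx": 0, "ty": 0, "tz": 0, "rx": 0, "ry": 0, "rz": 0}
    - {"tx": 0, "ty": 0, "tz": 0, "rx": 0, "ry": 0, "rz": 0}

```text
time: 45.85
tool_pos: [398.3, -310.0, 10.9]
tcp_rot: [3.14, -0.001, -0.051]
contact_force: [0.6, -2.1, 3.4]
grip_width: 45.7
finger_force: 29.9
```

Call:
carry_out:
  plan:
    - {"tx": 0, "ty": 0, "tz": 0, "rx": 0, "ry": 0, "rz": 0}
    - {"tx": 0, "ty": 0, "tz": 0, "rx": 0, "ry": 0, "rz": 0}
    - {"tx": 0, "ty": 0, "tz": 0, "rx": 0, "ry": 0, "rz": 0}
    - {"tx": 0, "ty": 0, "tz": 0, "rx": 0, "ry": 0, "rz": 0}
    - {"tx": 0, "ty": 0, "tz": 20, "rx": 0, "ry": 0, "rz": 0}
    - {"tx": 0, "ty": 0, "tz": 40, "rx": 0, "ry": 0, "rz": 0}
    - {"tx": 0, "ty": 0, "tz": 40, "rx": 0, "ry": 0, "rz": 0}
  gripper: 0

```text
time: 46.55
tool_pos: [397.5, -308.7, 111.3]
tcp_rot: [-3.14, 0.002, -0.051]
contact_force: [0.8, -0.7, 0.4]
grip_width: 91.1
finger_force: 0.0
```

Call:
carry_out:
  plan:
    - {"tx": 34, "ty": -2, "tz": 0, "rx": 0, "ry": 0, "rz": 0}
    - {"tx": 34, "ty": -2, "tz": 0, "rx": 0, "ry": 0, "rz": 0}
    - {"tx": 34, "ty": -2, "tz": 0, "rx": 0, "ry": 0, "rz": 0}
    - {"tx": 34, "ty": -2, "tz": 0, "rx": 0, "ry": 0, "rz": 0}
    - {"tx": 0, "ty": -1, "tz": 0, "rx": 0, "ry": 0, "rz": 0}
    - {"tx": 0, "ty": 0, "tz": 0, "rx": 0, "ry": 0, "rz": 0}
    - {"tx": 0, "ty": 0, "tz": -40, "rx": 0, "ry": 0, "rz": 0}
    - {"tx": 0, "ty": 0, "tz": -30, "rx": 0, "ry": 0, "rz": 0}
    - {"tx": 0, "ty": 0, "tz": -20, "rx": 0, "ry": 0, "rz": 0}
    - {"tx": 0, "ty": 0, "tz": -10, "rx": 0, "ry": 0, "rz": 0}
    - {"tx": 0, "ty": 0, "tz": 0, "rx": 0, "ry": 0, "rz": 0}

```text
time: 47.65
tool_pos: [532.5, -318.0, 9.7]
tcp_rot: [-3.14, 0.003, -0.052]
contact_force: [0.1, 0.0, -1.2]
grip_width: 91.7
finger_force: 0.0
```

Call:
carry_out:
  plan:
    - {"tx": 0, "ty": 0, "tz": 0, "rx": 0, "ry": 0, "rz": 0}
    - {"tx": 0, "ty": 0, "tz": 0, "rx": 0, "ry": 0, "rz": 0}
    - {"tx": 0, "ty": 0, "tz": 0, "rx": 0, "ry": 0, "rz": 0}
    - {"tx": 0, "ty": 0, "tz": 0, "rx": 0, "ry": 0, "rz": 0}
    - {"tx": 0, "ty": 0, "tz": 0, "rx": 0, "ry": 0, "rz": 0}
    - {"tx": 0, "ty": 0, "tz": 0, "rx": 0, "ry": 0, "rz": 0}
    - {"tx": 0, "ty": 0, "tz": 0, "rx": 0, "ry": 0, "rz": 0}
  gripper: 0.55

```text
time: 48.35
tool_pos: [534.1, -318.4, 10.9]
tcp_rot: [3.141, -0.0, -0.051]
contact_force: [-0.4, 0.8, 1.7]
grip_width: 45.8
finger_force: 30.0
```

Call:
carry_out:
  plan:
    - {"tx": 0, "ty": 2, "tz": 0, "rx": 0, "ry": 0, "rz": 0}
    - {"tx": 0, "ty": 1, "tz": 0, "rx": 0, "ry": 0, "rz": 0}
    - {"tx": 0, "ty": 0, "tz": 0, "rx": 0, "ry": 0, "rz": 0}
    - {"tx": 0, "ty": 0, "tz": 0, "rx": 0, "ry": 0, "rz": 0}

```text
time: 48.75
tool_pos: [534.2, -315.3, 10.9]
tcp_rot: [3.141, -0.0, -0.051]
contact_force: [0.3, -0.4, 1.7]
grip_width: 45.9
finger_force: 30.0
```

Call:
carry_out:
  plan:
    - {"tx": 0, "ty": 0, "tz": 0, "rx": 0, "ry": 0, "rz": 0}
    - {"tx": 0, "ty": 0, "tz": 0, "rx": 0, "ry": 0, "rz": 0}
    - {"tx": 0, "ty": 0, "tz": 0, "rx": 0, "ry": 0, "rz": 0}
    - {"tx": 0, "ty": 0, "tz": 0, "rx": 0, "ry": 0, "rz": 0}
    - {"tx": 0, "ty": 0, "tz": 20, "rx": 0, "ry": 0, "rz": 0}
    - {"tx": 0, "ty": 0, "tz": 40, "rx": 0, "ry": 0, "rz": 0}
    - {"tx": 0, "ty": 10, "tz": 40, "rx": 0, "ry": 0, "rz": 0}
    - {"tx": -20, "ty": 45, "tz": 10, "rx": 0, "ry": 0, "rz": 0}
    - {"tx": -20, "ty": 45, "tz": 10, "rx": 0, "ry": 0, "rz": 0}
    - {"tx": -20, "ty": 45, "tz": 10, "rx": 0, "ry": 0, "rz": 0}
    - {"tx": -20, "ty": 45, "tz": 10, "rx": 0, "ry": 0, "rz": 0}
    - {"tx": -20, "ty": 45, "tz": 10, "rx": 0, "ry": 0, "rz": 0}
  gripper: 0

```text
time: 49.95
tool_pos: [433.4, -79.9, 160.9]
tcp_rot: [-3.142, -0.0, -0.052]
contact_force: [-0.2, 0.8, 0.5]
grip_width: 91.7
finger_force: 0.0
```

```bash
python3 - <<'E'
from tins import *
im,m=sight("16",red=(330,-309),green=(398,-312),blk=(465,-315),yel=(533.6,-318.9))
cv2.imwrite("pics/t16c.png",cv2.resize(im[100:340,140:460],(800,600),interpolation=cv2.INTER_CUBIC))
E
```

```text
red (array([ 330.3, -308. ]), (29, 29), np.float64(-0.035))
green (array([ 397.5, -313.1]), (32, 32), np.float64(-0.08))
blk (array([ 466.2, -316.7]), (30, 30), np.float64(-0.074))
yel (array([ 533.5, -318.5]), (29, 29), np.float64(-0.035))
```

View pics/t16c.png

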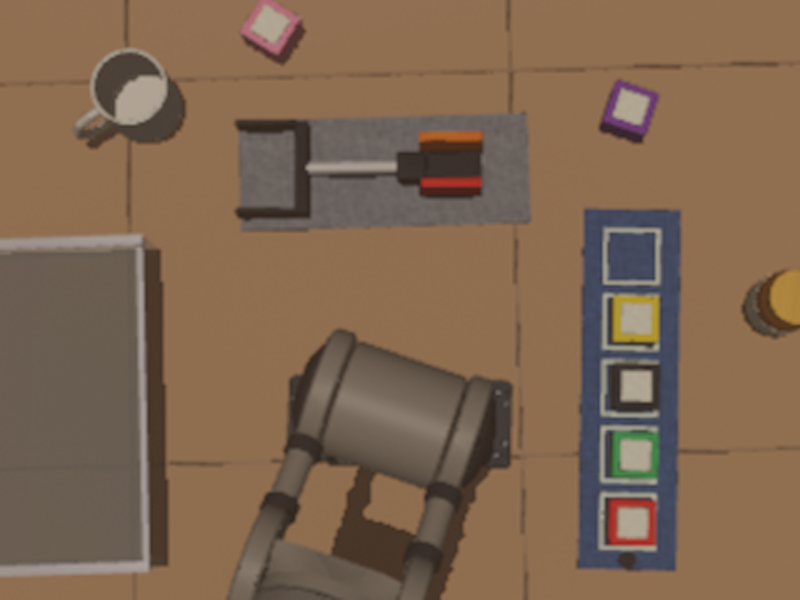

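The last view shows red, green, black and yellow in squares 1–4, each within about 1.5 mm of the square's centre. Square 5 is empty, the reacher lies along its mat, and the mug and jar are untouched. I hand in.

```bash
python3 -c "
from plant import bot
print(bot.close_job())"
```

```text
the job is handed in; nothing more can be done
None
```

The job is handed in: the red, green, black and yellow tins stand in squares 1–4, each within about 1.5 mm of centre in the last picture. I saw no blue tin, the reacher is back along the middle of its mat, and the mug and jar were not touched.

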